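Work the guide-laser tilt mount to its two marks

ROBOT

A 6-joint arm with a two-finger parallel gripper is mounted at the origin on the work surface. World frame = base frame: x ahead of the robot, y to its left, z up, the work surface at z = 0. Lengths are in m, angles in rad, forces in N, time in s.
With the tool pointing down it reaches from about 0.3 to 0.95 m from the base axis. Payload 3.1 kg.
Tool frame: the origin (TCP) lies midway between the tips of the shut fingers; the grasp point (between the pads) lies 19 mm behind it; x points along the fingers, z is the direction in which the jaws open and shut, and the axes are right-handed (so a half turn about x gives the same grasp; the last joint's range is limited). The gripper opens to 85 mm and grips with 20 to 120 N. Pads are 22 mm wide; open, the fingers measure 114 mm over their backs; the gripper's body (76 mm by 85 mm) begins 54 mm behind the grasp point. The pads swing forward as they close: fully open they stand 13 mm farther back than shut.
Start: joints at [1.2, 0.308, 1.634, -0, 1.2, -0.07], TCP at [0.185, 0.597, 0.231] pointing down, gripper open.
Joint ranges: [-3.06, 3.06], [-0.79, 1.96], [0.05, 2.63], [-1.19, 4.34], [0.05, 2.64], [-2.94, 2.94]. Speed limits (rad/s): [2.79, 2.79, 3.14, 3.14, 3.14, 3.14].

INTERFACE

Orientations are given as a unit quaternion [x, y, z, w].
In Python, from station import * gives the robot as it stands.
- The arm moves only by the tool carry_out, never from a script. Its argument "commands" is a list of rows, each an object of numbers: "dx", "dy", "dz": the shift along the tool's x, y, z in cm; "rx", "ry", "rz": the turn, a rotation vector about the tool's x, y, z in rad. A call has exactly 10 rows; each row shifts and turns the pose as measured when the row begins, along the tool's axes as they then stand; what a row does not reach is not made up. A row lasts 1/12 s, in which the tool goes at most 41.7 mm and 7.16 degrees, less where a joint would pass 70% of its speed; a pose out of reach is approached as far as the arm can. A call is refused whole if a number of a shift passes 4.17 or a number of a turn 0.125, either way. A call with a gripper value outside its range is refused whole. "grip" is the closure, from 0 (fully open) to 1 (shut), set as the call begins (left out, the last holds). The fingers move at their own pace and stop on an object; "squeeze" is the grip in N (left out, the last holds). Time passes only in rows, so rows that do not move let the fingers close, or fill a call up. It gives the time, the measured TCP pose, the force and the opening at its end, in the units of the state.
- state(): the state, without advancing time (a new reading comes with each control period).
- snapshot(name): name is "scene" or "top" or "wrist"; returns the picture (400x640x3 uint8, blue, green, red); there is no depth.
- camera_info(name): a dict with "intrinsics" (3x3 intrinsics, pixels), "R" (3x3) and "t" (3): a world point X has camera coordinates R X + t. Camera axes: x right, y down, z forward; pixel columns grow to the right and rows downward; lengths in m; the calibration is good to about 2 mm. A picture is of the moment at which its call begins: read the wrist's pose just before it. camera_info takes no time and is no camera call; for the wrist camera it gives the pose at the moment of the call.
- sign_off(): hands the job in, once; it reports no verdict.
Trained networks look in the newest picture that a camera, given by its name, has taken for a name from the list of things; names that differ only in an ending like _2 or _b are one class to them, and where a whole thing is asked for, a point or a joint stands for the part that bears it (a point fixed in the world has none). Each returns a list of dicts, best first, with "confidence" (0 to 1); they miss things now and then, are a little off and sometimes report something else, mostly with a low value. They report only what shows in the picture. A call takes as long as a camera call. They do not tell look-alikes from the thing itself.
- look_for(camera, query): "location" ([x, y, z] in m, in world coordinates, good to about 4 mm: the middle of the surface that is visible of it).
- cut_out(camera, query): "mask" (400x640 bool, what is visible of it).
- pinpoint(camera, query): "location" ([x, y, z] in m, in world coordinates, good to about 4 mm: a listed point, or the origin of a listed thing).
The state is a dict: "clock": time; "joint_pos": joint angles; "joint_vel": joint speeds; "joint_efforts": joint torques, N m; "ee_pos": TCP position; "tcp_rot": TCP orientation; "ft_force": force on the tool from outside, world axes, zero at the start; "moment": the same for the moment, N m; "gripper_width": finger opening in m.
Only numpy, scipy, OpenCV 4.12 (cv2) and the standard library are available. Lean on these libraries where they do the work, as an engineer would, in place of code of your own. Each camera call takes 0.05 s, during which the arm holds its last target.

TASK

Check the springs of the saw's guide-laser tilt mount: with a fingertip press down the round pad until the needle stands at the brass tab on that side, keep it there for a full second without running the needle past the tab, then let go so that the plate springs back level. Then do the same with the square pad and the tab on its side. Nothing is to be picked up: do not touch the tabs, do not lift or shove the mount, leave the other things on the bench where they are, and finish with the plate level and untouched.

Things in the scene. Friction and masses are not known exactly. Their poses are not given: they have to be found in the camera images.
- mount: tilt mount, a loose 3 kg fixture on the table: grey cast base 170 x 170 x 16 mm; origin at the centre of its underside, z up, x from the pads towards the scale, y from the square pad towards the round pad. A sprung aluminium plate (110 in x, 150 in y, 8 thick) rocks over it, with a black laser head on its middle (x -28 to 40 mm, y -17 to 17, top 90 mm high).
- rock_axis (a point): point on the plate's rocking axis, midway along the plate: 56 mm above the mount's origin. The axis runs along the mount's x.
- scale_mid (a point): middle of the top edge of the aluminium scale bar (5 mm ticks), x 74, y 0, z 160 mm in the mount's frame; the bar is 160 mm long in the mount's y, 8 thick, 20 high, on two legs at its ends. The needle stands just beyond it at x = 87 mm.
- tilt_plate (a joint): tilt of the plate in rad: 0 is level, positive when the round-pad side is down, negative when the square-pad side is down; stops at +-0.40. Spring 1.5 N m/rad towards level: 2.5 to 8 N on a pad brings the needle to a tab, and it springs back by itself when let go. It can be read while a pad is pressed.
- round_pad: round black rubber pad 26 mm across, 8 mm high, on a corner of the plate, at x -40, y +60 mm of the mount; origin at the centre of its underside, top face 8 mm above that (68 mm above the table when level). Pressing it lowers that corner, 60 mm from the rocking axis, and leans the needle to the same side.
- square_pad: square black rubber pad 24 x 24 mm, 8 mm high, on the other near corner, at x -40, y -60 mm of the mount; origin at the centre of its underside, top face 8 mm above that (68 mm above the table when level). Pressing it leans the needle to its side.
- needle_tip (a point): centre of the small 10 mm ball at the upper end of the needle, fixed to the plate, 130 mm above the rocking axis (186 mm above the table when level, at y = 0 of the mount). It swings along the scale by 130 mm x sin(tilt), to +y of the mount when the round pad goes down.
- round_tab: brass tab 10 mm wide along the scale, 16 mm high, saddled on the scale bar on the round-pad side, 14 to 38 mm from the scale's middle (differs each time); origin at its middle, level with the bar's top, axes as the mount's. The needle is at the tab when the needle tip's y in the mount's frame equals the tab's, to within half the tab's width.
- square_tab: the same kind of brass tab on the square-pad side (-y of the mount), 14 to 38 mm from the scale's middle; origin and meaning as for the other tab.
- pencil: flat red carpenter's pencil, about 175 x 14 x 8 mm, lying on the robot's side of the mount; origin under its middle. Leave alone.
- offcut: wooden offcut 100 x 45 x 38 mm, beside the mount on its square-pad side; origin at the centre of its underside. Leave alone.
- tape: grey tape measure 72 x 36 x 66 mm high, beside the mount on its round-pad side; origin at the centre of its underside. Leave alone.
- try_square: try square lying flat beyond the mount: dark wooden stock 18 x 110 x 18 mm, steel blade 150 mm long; origin under the middle of the stock. Leave alone.
- glue: yellow glue bottle, 60 mm across, 170 mm high, standing; origin at the centre of its foot. Leave alone.
- driver: screwdriver lying on the table. Leave alone.
- screw_jar: glass jar with a steel cap, 70 mm across, 80 mm high; origin at the centre of its foot. Leave alone.
Things that resemble listed ones, but are neither listed nor needed, are in the scene too. What is shaped like the mount but blue, pink or turquoise is not meant.

How it is judged:
By the outcome, as a careful person would: the job done as asked, in the order asked, and still so for the second after the job is handed in, with the robot touching nothing.
It also fails if it takes over 48 s, if anything falls off the work surface, if the arm or the gripper's body presses on something with over 40 N, if the wrist force passes 120 N, or if a joint passes its speed limit or range.

## Working session

There is one attempt and no reset: what is moved stays moved. The work goes in short steps, Python scripts to look and compute and a tool call to move; the robot and the scene stay as the last step left them, time stands still between calls to the robot, and variables do not carry over. Pictures are saved under pics/ and viewed, and the job is handed in when it is done.

Besides the shell and the picture viewer there is one more tool, called in YAML: its name, and indented under it one key for each argument. carry_out: Moves the arm, as the interface text tells. Its arguments: {"type":"object","properties":{"commands":{"type":"array"},"grip":{"type":"number"},"squeeze":{"type":"number"}},"required":["commands"]}

```bash
mkdir -p pics; ls; python3 - <<'E'
from station import *
import cv2
s=state();print({k:s[k] for k in('clock','ee_pos','tcp_rot','ft_force','gripper_width')})
for n in('scene','top'):
    cv2.imwrite(f'pics/{n}0.png',snapshot(n))
for c in('scene','top'):
  for q in('mount','round_pad','square_pad','rock_axis','scale_mid','needle_tip','round_tab','square_tab'):
    try:print(c,q,[([round(float(v),4) for v in d['location']],round(d['confidence'],2)) for d in pinpoint(c,q)])
    except Exception as e:print(c,q,e)
print(state()['clock'])
E
```

```text
pics
{'clock': 0.0, 'ee_pos': array([0.18489787, 0.59615968, 0.23003049]), 'tcp_rot': array([-0.41987576,  0.56996723,  0.41899591,  0.5685808 ]), 'ft_force': array([ 0.55496192, -1.13453428, -0.31556517]), 'gripper_width': 0.08535292462346737}
scene mount [([0.6492, -0.2857, 0.0001], 0.98), ([0.2174, 0.2616, -0.0011], 0.97), ([0.5182, 0.0586, 0.0023], 0.66), ([0.2442, -0.4356, -0.0041], 0.65), ([0.3263, -0.1824, 0.0025], 0.57)]
scene round_pad [([0.4659, 0.1059, 0.0591], 0.61), ([0.2488, -0.3598, 0.0572], 0.59), ([0.1539, 0.2378, 0.0567], 0.57), ([0.3159, -0.2502, 0.063], 0.46), ([0.6052, -0.2272, 0.0593], 0.4)]
scene square_pad [([0.2669, 0.2114, 0.0651], 0.64), ([0.611, -0.3495, 0.0588], 0.57), ([0.3975, -0.1603, 0.0567], 0.48), ([0.1691, -0.4547, 0.0562], 0.38)]
scene rock_axis [([0.5168, 0.0595, 0.0564], 0.91), ([0.3275, -0.1789, 0.0543], 0.83), ([0.2143, 0.2629, 0.0574], 0.76), ([0.2465, -0.4309, 0.0579], 0.75), ([0.6465, -0.2836, 0.0574], 0.59)]
scene scale_mid [([0.7205, -0.2764, 0.1613], 0.88), ([0.2676, -0.1323, 0.1621], 0.76), ([0.293, -0.4823, 0.1603], 0.71), ([0.2322, 0.
[... 1612 characters left out ...]
, ([0.7209, -0.2832, 0.1607], 0.83), ([0.2673, -0.1269, 0.1592], 0.58)]
top needle_tip [([0.2311, 0.351, 0.188], 0.8), ([0.7331, -0.28, 0.1876], 0.78), ([0.3056, -0.4928, 0.188], 0.72), ([0.5799, 0.1112, 0.1565], 0.66), ([0.5997, 0.0804, 0.1853], 0.59), ([0.2642, -0.1192, 0.1869], 0.59)]
top round_tab [([0.6365, 0.0737, -0.0008], 0.67), ([0.5769, 0.1088, 0.1567], 0.55), ([0.7198, -0.2539, 0.1597], 0.54), ([0.2526, -0.1504, 0.1552], 0.52), ([0.2046, 0.3435, 0.1604], 0.48), ([0.3122, -0.4616, 0.1614], 0.35)]
top square_tab [([0.2576, 0.3313, 0.1584], 0.53), ([0.2861, -0.1104, 0.1604], 0.5), ([0.2787, -0.502, 0.1574], 0.44), ([0.7253, -0.3054, 0.1594], 0.43), ([0.5958, 0.05, 0.1555], 0.42)]
0.9
```

View pics/scene0.png

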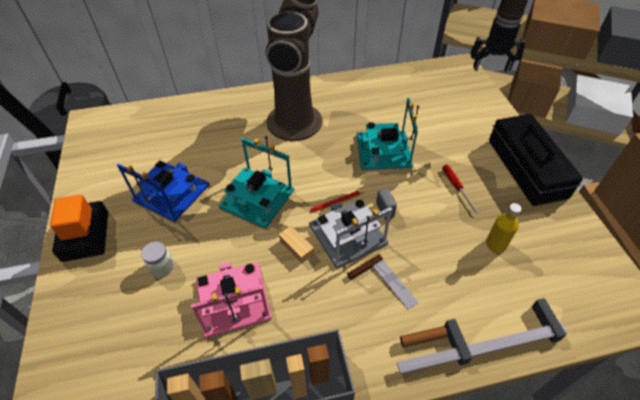

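View pics/top0.png

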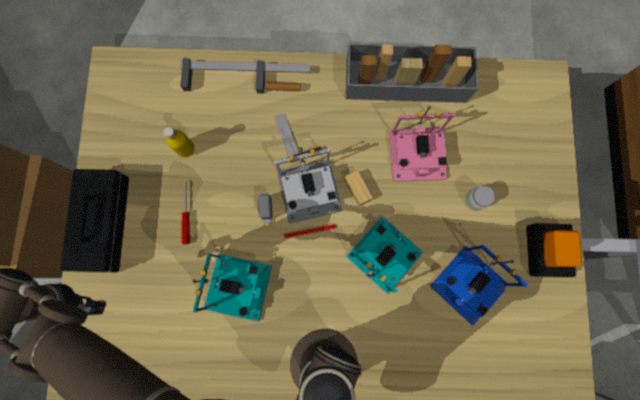

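The grey mount is the one at scene (350,230) and top (308,185). The blue one, scene (170,190), the pink one, scene (232,300), and the turquoise ones, scene (258,193) and (385,145), are not meant. I'll confirm this in an enlarged crop and fit the pose.

```bash
cat > h.py <<'E'
from station import *
import cv2,numpy as np
from scipy.spatial.transform import Rotation as Rn
from scipy.optimize import least_squares
def proj(c,X,info=None):
    i=info or camera_info(c);p=np.asarray(i['R'])@np.asarray(X).T+np.asarray(i['t'])[:,None]
    p=np.asarray(i['intrinsics'])@p;return (p[:2]/p[2]).T
def w(m,P):  # m=(x,y,yaw)
    c,s=np.cos(m[2]),np.sin(m[2]);P=np.atleast_2d(P).astype(float)
    return np.c_[m[0]+c*P[:,0]-s*P[:,1],m[1]+s*P[:,0]+c*P[:,1],P[:,2]]
E
python3 - <<'E'
from h import *
obs=[((0,0,0),[(.5182,.0586),(.5174,.0567)]),((-.04,.06,.06),[(.4659,.1059),(.4583,.1084)]),((-.04,-.06,.06),[(.4971,-.0102),(.4945,-.0081)]),((0,0,.056),[(.5168,.0595),(.514,.0578),(.5153,.0558)]),((.074,0,.16),[(.5929,.0744)]),((.087,0,.186),[(.6002,.0819),(.5997,.0804)])]
f=lambda m:np.concatenate([(w(m,P)[0,:2]-o) for P,l in obs for o in l])
r=least_squares(f,[.516,.058,.25],loss='soft_l1',f_scale=.003);m=r.x;print(m,np.round(f(m)*1000,1))
for t in [(.584,.1123),(.577,.1088),(.5963,.0464),(.5958,.05)]:
    d=np.array(t)-m[:2];c,s=np.cos(m[2]),np.sin(m[2]);print('tab',d@[c,s],d@[-s,c])
ims=[]
for c,n in(('scene','scene0'),('top','top0')):
    im=cv2.imread(f'pics/{n}.png')
    P=np.array([(0,0,.056),(-.04,.06,.068),(-.04,-.06,.068),(.074,0,.16),(.087,0,.186),(-.085,-.085,.016),(-.085,.085,.016),(.085,.085,0.016),(.085,-.085,0.016)])
    uv=proj(c,w(m,P));x,y=uv[0].astype(int)
    S=6;x0,y0=x-48,y-48
    cr=cv2.resize(im[y0:y0+96,x0:x0+96],None,fx=S,fy=S,interpolation=cv2.INTER_CUBIC)[:,:]
    cr=cv2.resize(cr,(398,398)) if 0 else cr
    for p in uv: cv2.circle(cr,tuple(((p-[x0,y0]+.5)*S).astype(int)),2,(0,0,255),-1)
    cr=cv2.resize(cr,(400,400),interpolation=cv2.INTER_AREA);ims.append(cr);print(c,np.round(uv,1).tolist())
cv2.imwrite('pics/crop0.png',np.hstack(ims))
s=state();print(Rn.from_quat(s['tcp_rot']).as_matrix().round(3))
i=camera_info('wrist');print(i['intrinsics'],(-i['R'].T@i['t']-s['ee_pos']).round(3),i['R'].round(3).tolist())
for q in('tape','offcut','pencil','try_square','glue'):print(q,[(d['location'].round(3) if hasattr(d['location'],'round') else d['location'],round(d['confidence'],2)) for d in pinpoint('scene',q)][:2])
E
```

```text
[0.51708452 0.05824029 0.26065479] [-1.1 -0.4 -0.3  1.5 -2.9  0.   4.7 -2.5 -3.2  0.2 -0.6 -1.9  0.3 -1.3
  3.1  0.4  1.8  2.4 -4.3  2.9  0.9 -1.2  1.4  0.3]
tab 0.07858707720652573 0.03498864484972305
tab 0.07092153067376492 0.033410862750040494
tab 0.07348829599288206 -0.03185522121243255
tab 0.07393295306817473 -0.028247967397493506
scene [[347.9, 222.8], [359.2, 202.3], [322.2, 218.3], [364.1, 219.6], [367.5, 217.0], [307.5, 221.2], [357.7, 199.7], [388.6, 241.2], [335.8, 266.0]]
top [[308.6, 188.3], [292.0, 204.8], [331.0, 195.7], [302.0, 156.0], [300.7, 149.1], [341.7, 210.8], [288.2, 223.5], [276.4, 171.3], [328.8, 159.3]]
[[ 0.    -0.955  0.296]
 [ 0.     0.296  0.955]
 [-1.     0.     0.   ]]
[[312.28940764   0.         323.20521031]
 [  0.         312.28940764 200.55986682]
 [  0.           0.           1.        ]] [-0.067  0.021  0.143] [[0.295, 0.955, 0.0], [0.918, -0.284, 0.276], [0.264, -0.081, -0.961]]
tape [([0.4937, -0.008, 0.0597], 0.39)]
offcut [([0.5977, 0.0474, 0.1596], 0.7), ([0.5293, -0.0924, -0.0024], 0.56)]
pencil [([0.3876, 0.0568, 0.0022], 0.66)]
try_square [([0.6368, 0.0767, 0.0053], 0.88)]
glue [([0.6507, 0.4607, -0.0013], 0.56)]
```

View pics/crop0.png

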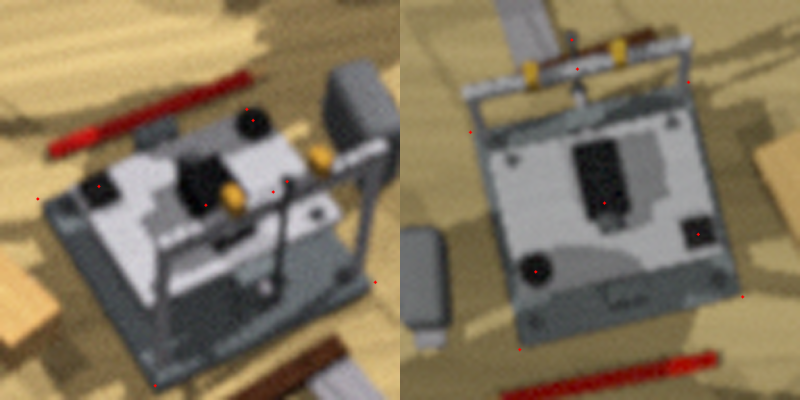

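Both crops match the mount's description: grey, round pad next to the tape measure, offcut on the square side. The projected pads, scale and needle (red dots) land on the picture. Next I'll go to a wrist view above it with the fingers shut.

```bash
cat >> h.py <<'E'
M=[.51708,.05824,.26065]
def plan(goal,yaw,n):
    s=state();R0=Rn.from_quat(s['tcp_rot']).as_matrix();p=np.array(s['ee_pos'])
    c,sn=np.cos(yaw),np.sin(yaw);G=np.array([[0,-sn,c],[0,c,sn],[-1,0,0]])
    rv=Rn.from_matrix(R0.T@G).as_rotvec();d=(np.array(goal)-p)/n
    print('rotvec',rv.round(3),'per row',(rv/n).round(4),'clock',s['clock'],'pos',p.round(4),'F',np.round(s['ft_force'],2))
    for k in range(n):
        R=R0@Rn.from_rotvec(rv*k/n).as_matrix();print((R.T@d*100).round(2).tolist())
E
python3 -c "
from h import *
plan([.517,.058,.25],.2607,20)"
```

```text
rotvec [ 1.009 -0.     0.   ] per row [ 0.0505 -0.      0.    ] clock 1.15 pos [0.1852 0.5969 0.2312] F [-0.93 -0.19  0.41]
[-0.09, -2.38, -2.08]
[-0.09, -2.48, -1.96]
[-0.09, -2.58, -1.83]
[-0.09, -2.67, -1.7]
[-0.09, -2.75, -1.56]
[-0.09, -2.83, -1.42]
[-0.09, -2.9, -1.28]
[-0.09, -2.96, -1.13]
[-0.09, -3.01, -0.98]
[-0.09, -3.05, -0.83]
[-0.09, -3.09, -0.67]
[-0.09, -3.12, -0.51]
[-0.09, -3.14, -0.36]
[-0.09, -3.16, -0.2]
[-0.09, -3.16, -0.04]
[-0.09, -3.16, 0.12]
[-0.09, -3.15, 0.28]
[-0.09, -3.13, 0.44]
[-0.09, -3.11, 0.6]
[-0.09, -3.07, 0.75]
```

carry_out:
  commands:
    - {"dx": -0.1,"dy": -2.4,"dz": -2.1,"rx": 0.05}
    - {"dx": -0.1,"dy": -2.5,"dz": -2.0,"rx": 0.05}
    - {"dx": -0.1,"dy": -2.6,"dz": -1.8,"rx": 0.05}
    - {"dx": -0.1,"dy": -2.7,"dz": -1.7,"rx": 0.05}
    - {"dx": -0.1,"dy": -2.75,"dz": -1.6,"rx": 0.05}
    - {"dx": -0.1,"dy": -2.8,"dz": -1.4,"rx": 0.05}
    - {"dx": -0.1,"dy": -2.9,"dz": -1.3,"rx": 0.05}
    - {"dx": -0.1,"dy": -3.0,"dz": -1.1,"rx": 0.05}
    - {"dx": -0.1,"dy": -3.0,"dz": -1.0,"rx": 0.05}
    - {"dx": -0.1,"dy": -3.0,"dz": -0.8,"rx": 0.05}
  grip: 1
  squeeze: 20

```text
schema error: expected keys dx, dy, dz, rx, ry, rz
```

```bash
python3 -c "
from h import *
plan([.517,.058,.25],.2607,10)"
```

```text
rotvec [ 1.009 -0.     0.   ] per row [ 0.1009 -0.      0.    ] clock 1.15 pos [0.1852 0.5969 0.2312] F [-0.93 -0.19  0.41]
[-0.19, -4.77, -4.16]
[-0.19, -5.16, -3.66]
[-0.19, -5.5, -3.12]
[-0.19, -5.79, -2.55]
[-0.19, -6.02, -1.96]
[-0.19, -6.19, -1.34]
[-0.19, -6.29, -0.71]
[-0.19, -6.33, -0.07]
[-0.19, -6.3, 0.56]
[-0.19, -6.21, 1.2]
```

carry_out:
  commands:
    - {"dx": -0.1,"dy": -2.4,"dz": -2.1,"rx": 0.05,"ry": 0,"rz": 0}
    - {"dx": -0.1,"dy": -2.5,"dz": -2.0,"rx": 0.05,"ry": 0,"rz": 0}
    - {"dx": -0.1,"dy": -2.6,"dz": -1.8,"rx": 0.05,"ry": 0,"rz": 0}
    - {"dx": -0.1,"dy": -2.7,"dz": -1.7,"rx": 0.05,"ry": 0,"rz": 0}
    - {"dx": -0.1,"dy": -2.75,"dz": -1.6,"rx": 0.05,"ry": 0,"rz": 0}
    - {"dx": -0.1,"dy": -2.8,"dz": -1.4,"rx": 0.05,"ry": 0,"rz": 0}
    - {"dx": -0.1,"dy": -2.9,"dz": -1.3,"rx": 0.05,"ry": 0,"rz": 0}
    - {"dx": -0.1,"dy": -3.0,"dz": -1.1,"rx": 0.05,"ry": 0,"rz": 0}
    - {"dx": -0.1,"dy": -3.0,"dz": -1.0,"rx": 0.05,"ry": 0,"rz": 0}
    - {"dx": -0.1,"dy": -3.0,"dz": -0.8,"rx": 0.05,"ry": 0,"rz": 0}
  grip: 1
  squeeze: 20

```text
clock: 1.98
ee_pos: [0.3531, 0.3214, 0.2412]
tcp_rot: [-0.26, 0.655, 0.264, 0.658]
ft_force: [-0.1, 0.4, 0.5]
gripper_width: 0.0002
```

```bash
python3 -c "
from h import *
plan([.517,.058,.25],.2607,10)"
```

```text
rotvec [ 0.497  0.005 -0.005] per row [ 0.0497  0.0005 -0.0005] clock 1.9833 pos [0.3531 0.3214 0.2412] F [-0.09  0.42  0.51]
[-0.1, -3.04, -0.62]
[-0.1, -3.07, -0.47]
[-0.1, -3.09, -0.32]
[-0.1, -3.1, -0.16]
[-0.1, -3.1, -0.01]
[-0.09, -3.1, 0.15]
[-0.09, -3.09, 0.3]
[-0.09, -3.07, 0.45]
[-0.09, -3.04, 0.61]
[-0.09, -3.01, 0.76]
```

Tracking is very good.

carry_out:
  commands:
    - {"dx": -0.1,"dy": -3.05,"dz": -0.6,"rx": 0.05,"ry": 0.0005,"rz": -0.0005}
    - {"dx": -0.1,"dy": -3.05,"dz": -0.5,"rx": 0.05,"ry": 0.0005,"rz": -0.0005}
    - {"dx": -0.1,"dy": -3.1,"dz": -0.3,"rx": 0.05,"ry": 0.0005,"rz": -0.0005}
    - {"dx": -0.1,"dy": -3.1,"dz": -0.15,"rx": 0.05,"ry": 0.0005,"rz": -0.0005}
    - {"dx": -0.1,"dy": -3.1,"dz": 0,"rx": 0.05,"ry": 0.0005,"rz": -0.0005}
    - {"dx": -0.1,"dy": -3.1,"dz": 0.15,"rx": 0.05,"ry": 0.0005,"rz": -0.0005}
    - {"dx": -0.1,"dy": -3.1,"dz": 0.3,"rx": 0.05,"ry": 0.0005,"rz": -0.0005}
    - {"dx": -0.1,"dy": -3.05,"dz": 0.45,"rx": 0.05,"ry": 0.0005,"rz": -0.0005}
    - {"dx": -0.1,"dy": -3.05,"dz": 0.6,"rx": 0.05,"ry": 0.0005,"rz": -0.0005}
    - {"dx": -0.1,"dy": -3.0,"dz": 0.75,"rx": 0.05,"ry": 0.0005,"rz": -0.0005}

```text
clock: 2.82
ee_pos: [0.5203, 0.0413, 0.2544]
tcp_rot: [-0.081, 0.7, 0.082, 0.705]
ft_force: [1.3, 0.1, -0.0]
gripper_width: 0.0001
```

```bash
python3 - <<'E'
from h import *
import pickle
inf=camera_info('wrist');im=snapshot('wrist');s=state()
pickle.dump(inf,open('w1.pkl','wb'));cv2.imwrite('pics/w1.png',im)
print(s['ee_pos'],s['ft_force'],s['clock'])
for q in('round_pad','square_pad','rock_axis','scale_mid','needle_tip','round_tab','square_tab'):
    for d in pinpoint('wrist',q)[:3]:
        L=np.array(d['location']);r=L[:2]-M[:2];c,sn=np.cos(M[2]),np.sin(M[2])
        print(q,round(d['confidence'],2),L.round(4),'mount',np.round([r@[c,sn],r@[-sn,c]],4),'uv',proj('wrist',L[None],inf)[0].round(1))
cv2.imwrite('pics/scene1.png',snapshot('scene'))
E
```

```text
[0.52377351 0.03641705 0.25505021] [ 3.01671568 -3.06458346  0.64748458] 2.8667
round_pad 0.77 [0.4641 0.1064 0.0634] mount [-0.0388  0.0602] uv [282.9 104.9]
square_pad 0.88 [ 0.4921 -0.0104  0.062 ] mount [-0.0418 -0.0599] uv [287.1 216. ]
square_pad 0.46 [ 0.395  -0.1587  0.0629] mount [-0.1739 -0.1782] uv [185.7 310.3]
square_pad 0.2 [0.6012 0.0815 0.1849] mount [0.0873 0.0008] uv [448.5 185. ]
rock_axis 0.92 [ 0.3256 -0.1782  0.0616] mount [-0.2459 -0.1791] uv [127.9 312. ]
rock_axis 0.87 [0.5171 0.06   0.0557] mount [0.0005 0.0017] uv [322.9 159.8]
scale_mid 0.87 [ 0.2685 -0.1304  0.1558] mount [-0.2888 -0.1182] uv [  3.8 319.9]
scale_mid 0.7 [0.5887 0.0778 0.1626] mount [0.0742 0.0004] uv [420.1 179.4]
scale_mid 0.28 [0.6338 0.0714 0.0009] mount [ 0.1162 -0.0174] uv [413.2 165.5]
needle_tip 0.66 [0.6035 0.0798 0.1835] mount [ 0.0891 -0.0014] uv [450.  187.6]
needle_tip 0.58 [6.315e-01 7.370e-02 2.000e-04] mount [ 0.1145 -0.0145] uv [411.9 163.3]
round_tab 0.85 [0.5811 0.1114 0.158 ] mount [0.0756 0.0349] uv [422.6 133.2]
square_tab 0.95 [ 0.2867 -0.11    0.1571] mount [-0.266  -0.1032] uv [ 23.2 305.4]
square_tab 0.55 [0.597  0.0482 0.1603] mount [ 0.0746 -0.0303] uv [417.5 216.3]
```

View pics/w1.png

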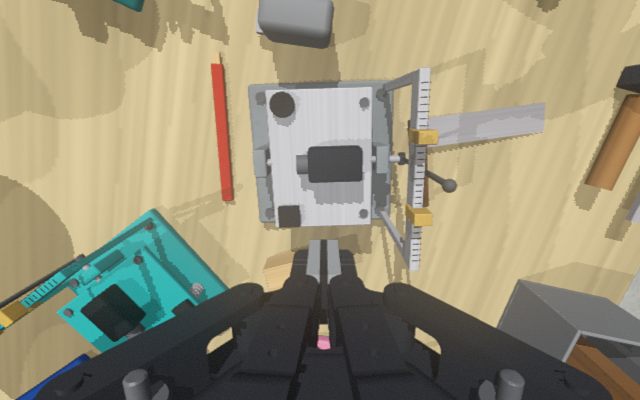

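View pics/scene1.png

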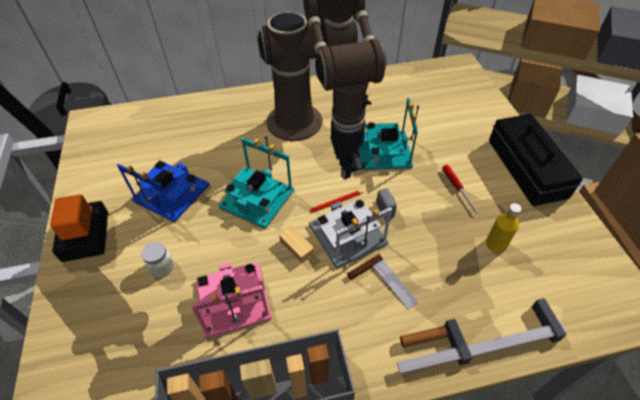

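The wrist view shows the round pad at (283,105), the square pad at (289,216), the needle ball at (450,186), and the tabs at about (425,136) and (420,216). I'll refine the tab positions from their yellow pixels.

```bash
python3 - <<'E'
from h import *
import pickle
inf=pickle.load(open('w1.pkl','rb'));im=cv2.imread('pics/w1.png');hsv=cv2.cvtColor(im,cv2.COLOR_BGR2HSV)
def cen(mask,x0,x1,y0,y1):
    m=np.zeros_like(mask);m[y0:y1,x0:x1]=mask[y0:y1,x0:x1]
    n,l,st,c=cv2.connectedComponentsWithStats(m);k=1+np.argmax(st[1:,4]);return c[k],st[k]
yel=((hsv[...,0]>15)&(hsv[...,0]<30)&(hsv[...,1]>150)).astype(np.uint8)
dark=(im.max(2)<70).astype(np.uint8)
ct1,s1=cen(yel,395,450,120,155);ct2,s2=cen(yel,395,450,195,235)
rp,sr=cen(dark,262,304,85,125);sp,ss=cen(dark,270,306,200,230)
ball,sb=cen((im.max(2)<130).astype(np.uint8),441,462,176,198)
print(ct1,s1,ct2,s2,rp,sr,sp,ss,ball,sb)
# bar top edges: fit mount pose from pads top, ball
def f(m):
    P=w(m,[(-.04,.06,.066),(-.04,-.06,.066),(.087,0,.186)])
    return (proj('w',P,inf)-[rp,sp,ball]).ravel()
r=least_squares(f,M);print('pose',r.x,f(r.x).round(2))
def cm(m,y,n=0):  # silhouette centroid of tab box, halfwidth5, x 74+-(~8), z .152-.168
    B=np.array([(x,yy,z) for x in(.067,.081) for yy in(y-.005,y+.005) for z in(.152,.168)])
    h=cv2.convexHull(proj('w',w(m,B),inf).astype(np.float32));k=cv2.moments(h);b=h[:,0];return np.array([k['m10']/k['m00'],k['m01']/k['m00']]),b.min(0),b.max(0)
for m in(M,r.x):
  for ct,y0 in((ct1,.034),(ct2,-.03)):
    q=least_squares(lambda y:[(cm(m,y[0])[0]-ct)[1]],[y0]).x[0];print('tab y',q,cm(m,q))
cr=cv2.resize(im[60:280,230:470],None,fx=2.5,fy=2.5,interpolation=cv2.INTER_CUBIC)
P=proj('w',w(r.x,[(.074,.08,.16),(.074,-.08,.16),(.074,0,.16),(-.085,.085,.016),(-.085,-.085,.016),(-.055,.075,.06),(-.055,-.075,.06),(.055,.075,.06)]),inf)
for p in P: cv2.circle(cr,tuple(((p-[230,60]+.5)*2.5).astype(int)),3,(0,0,255),-1)
cv2.imwrite('pics/w1c.png',cr)
E
```

```text
Traceback (most recent call last):
ValueError: attempt to get argmax of an empty sequence
```

```bash
cat > seg.py <<'E'
from h import *
import pickle
inf=pickle.load(open('w1.pkl','rb'));im=cv2.imread('pics/w1.png');hsv=cv2.cvtColor(im,cv2.COLOR_BGR2HSV)
print(im[104,283],im[216,289],im[186,450],hsv[136,425],hsv[135,405])
def cen(mask,x0,x1,y0,y1):
    m=np.zeros_like(mask);m[y0:y1,x0:x1]=mask[y0:y1,x0:x1]
    n,l,st,c=cv2.connectedComponentsWithStats(m);k=1+np.argmax(st[1:,4]);return c[k],st[k]
yel=((hsv[...,0]>15)&(hsv[...,0]<30)&(hsv[...,1]>130)).astype(np.uint8)
dark=(im.max(2)<95).astype(np.uint8)
ct1,s1=cen(yel,395,450,120,155);ct2,s2=cen(yel,395,450,195,235)
rp,sr=cen(dark,262,304,85,125);sp,ss=cen(dark,270,306,203,230)
ball,sb=cen((im.max(2)<130).astype(np.uint8),441,462,176,198)
print(ct1,s1,ct2,s2,rp,sr,sp,ss,ball,sb)
def f(m):
    P=w(m,[(-.04,.06,.066),(-.04,-.06,.066),(.087,0,.186)])
    return (proj('w',P,inf)-[rp,sp,ball]).ravel()
r=least_squares(f,M);print('pose',r.x,f(r.x).round(2))
def cm(m,y,n=0):
    B=np.array([(x,yy,z) for x in(.067,.081) for yy in(y-.005,y+.005) for z in(.152,.168)])
    h=cv2.convexHull(proj('w',w(m,B),inf).astype(np.float32));k=cv2.moments(h);b=h[:,0];return np.array([k['m10']/k['m00'],k['m01']/k['m00']]),b.min(0),b.max(0)
for m in(M,r.x):
  for ct,y0 in((ct1,.034),(ct2,-.03)):
    q=least_squares(lambda y:[(cm(m,y[0])[0]-ct)[1]],[y0]).x[0];print('tab y',q,cm(m,q))
cr=cv2.resize(im[60:280,230:470],None,fx=2.5,fy=2.5,interpolation=cv2.INTER_CUBIC)
P=proj('w',w(r.x,[(.074,.08,.16),(.074,-.08,.16),(.074,0,.16),(-.085,.085,.016),(-.085,-.085,.016),(-.055,.075,.06),(-.055,-.075,.06),(.055,.075,.06)]),inf)
for p in P: cv2.circle(cr,tuple(((p-[230,60]+.5)*2.5).astype(int)),3,(0,0,255),-1)
cv2.imwrite('pics/w1c.png',cr)
E
python3 seg.py
```

```text
[77 82 87] [74 81 86] [109 113 116] [ 21 129 209] [ 22  73 188]
[427.59534884 136.82790698] [418 130  20  14 215] [420.86524823 216.35106383] [407 205  25  21 282] [281.71855011 104.42430704] [270  92  24  25 469] [289.02375297 216.10926366] [279 206  21  21 421] [448.05882353 185.01764706] [441 178  16  15 170]
pose [0.51682738 0.05909065 0.26249531] [-0.45 -0.2  -0.58  0.36  0.68  0.03]
tab y 0.03250350843449661 (array([421.61133742, 136.82790739]), array([408.56992, 128.97427], dtype=float32), array([434.72586, 144.8086 ], dtype=float32))
tab y -0.03024326993019276 (array([416.93125524, 216.35106529]), array([405.00955, 206.97153], dtype=float32), array([429.0303 , 225.71803], dtype=float32))
tab y 0.031481997990011966 (array([421.50065554, 136.82790597]), array([408.47433, 128.9579 ], dtype=float32), array([434.59906, 144.82668], dtype=float32))
tab y -0.03126821659581354 (array([416.97218225, 216.35106474]), array([405.05914, 206.95724], dtype=float32), array([429.06155, 225.73349], dtype=float32))
```

View pics/w1c.png

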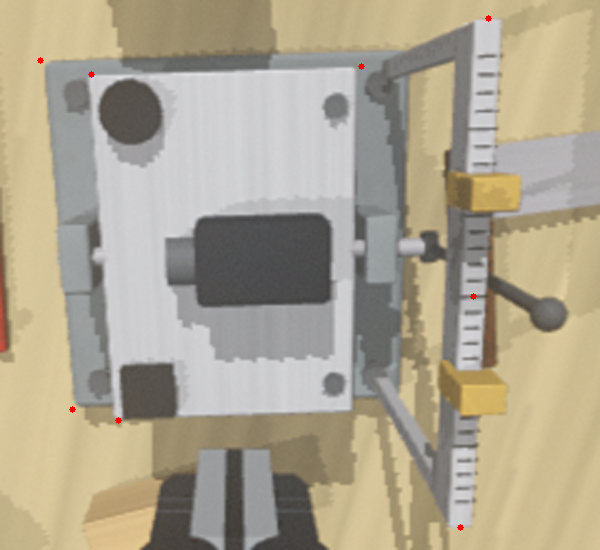

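The model's bar ends and pads land on the picture. The tabs sit at about y = +33 mm and −30.5 mm, so the tilts needed are about 0.25 and 0.23 rad. Now moving above the round pad.

```bash
sed -i 's/^M=.*/M=[.517,.0587,.2615]/' h.py; python3 -c "
from h import *
g=w(M,[(-.04,.061,.085)])[0];print(g)
plan(g,.2615,8)"
```

```text
[0.46258955 0.10728501 0.085     ]
rotvec [-0.025  0.007 -0.001] per row [-0.0031  0.0009 -0.0001] clock 3.2667 pos [0.519  0.0441 0.254 ] F [ 0.45 -0.62 -0.49]
[2.11, 0.93, -0.52]
[2.11, 0.93, -0.51]
[2.11, 0.94, -0.51]
[2.11, 0.94, -0.5]
[2.11, 0.94, -0.5]
[2.11, 0.94, -0.49]
[2.11, 0.94, -0.49]
[2.11, 0.94, -0.48]
```

carry_out:
  commands:
    - {"dx": 2.1,"dy": 0.95,"dz": -0.5,"rx": -0.003,"ry": 0.001,"rz": 0}
    - {"dx": 2.1,"dy": 0.95,"dz": -0.5,"rx": -0.003,"ry": 0.001,"rz": 0}
    - {"dx": 2.1,"dy": 0.95,"dz": -0.5,"rx": -0.003,"ry": 0.001,"rz": 0}
    - {"dx": 2.1,"dy": 0.95,"dz": -0.5,"rx": -0.003,"ry": 0.001,"rz": 0}
    - {"dx": 2.1,"dy": 0.95,"dz": -0.5,"rx": -0.003,"ry": 0.001,"rz": 0}
    - {"dx": 2.1,"dy": 0.95,"dz": -0.5,"rx": -0.003,"ry": 0.001,"rz": 0}
    - {"dx": 2.0,"dy": 0.95,"dz": -0.5,"rx": -0.003,"ry": 0.001,"rz": 0}
    - {"dx": 1.4,"dy": 0.7,"dz": -0.3,"rx": -0.003,"ry": 0,"rz": 0}
    - {"dx": 0.6,"dy": 0.3,"dz": -0.2,"rx": 0,"ry": 0,"rz": 0}
    - {"dx": 0,"dy": 0,"dz": 0,"rx": 0,"ry": 0,"rz": 0}

```text
clock: 4.1
ee_pos: [0.4594, 0.1193, 0.085]
tcp_rot: [-0.098, 0.697, 0.098, 0.704]
ft_force: [-1.0, -0.1, 0.1]
gripper_width: -0.0004
```

```bash
python3 - <<'E'
from h import *
cv2.imwrite('pics/scene2.png',snapshot('scene'));cv2.imwrite('pics/w2.png',snapshot('wrist'))
a=cv2.imread('pics/scene2.png')[150:290,270:430];
cv2.imwrite('pics/s2w2.png',np.hstack([cv2.resize(a,(400,350),interpolation=cv2.INTER_CUBIC),cv2.resize(cv2.imread('pics/w2.png'),(400,350))]))
plan(w(M,[(-.04,.061,.07)])[0],.2615,4)
E
```

```text
rotvec [0.016 0.013 0.003] per row [0.0041 0.0034 0.0007] clock 4.2 pos [0.4615 0.1189 0.0866] F [0.27 0.59 0.06]
[0.42, -0.28, -0.06]
[0.42, -0.29, -0.06]
[0.42, -0.29, -0.05]
[0.42, -0.29, -0.05]
```

View pics/s2w2.png

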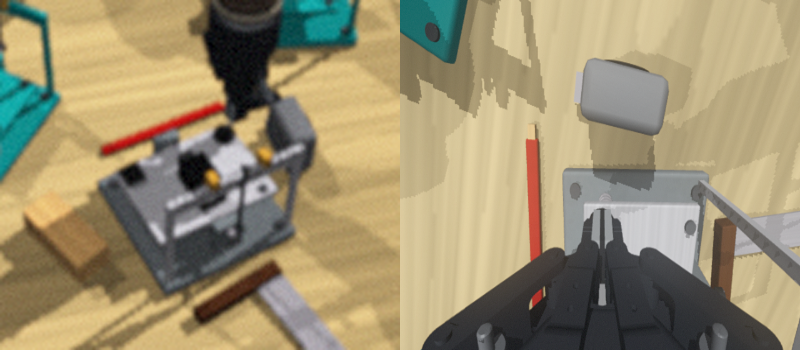

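The finger is 11 mm too far outward (in mount y), so I'll correct that and stop just above the pad.

carry_out:
  commands:
    - {"dx": 0,"dy": -0.3,"dz": -0.05,"rx": 0.004,"ry": 0.003,"rz": 0.001}
    - {"dx": 0,"dy": -0.3,"dz": -0.05,"rx": 0.004,"ry": 0.003,"rz": 0.001}
    - {"dx": 0.2,"dy": -0.3,"dz": -0.05,"rx": 0.004,"ry": 0.003,"rz": 0.001}
    - {"dx": 0.3,"dy": -0.2,"dz": -0.05,"rx": 0.004,"ry": 0.003,"rz": 0}
    - {"dx": 0.3,"dy": -0.05,"dz": 0,"rx": 0,"ry": 0,"rz": 0}
    - {"dx": 0.3,"dy": 0,"dz": 0,"rx": 0,"ry": 0,"rz": 0}
    - {"dx": 0.2,"dy": 0,"dz": 0,"rx": 0,"ry": 0,"rz": 0}
    - {"dx": 0.1,"dy": 0,"dz": 0,"rx": 0,"ry": 0,"rz": 0}
    - {"dx": 0,"dy": 0,"dz": 0,"rx": 0,"ry": 0,"rz": 0}
    - {"dx": 0,"dy": 0,"dz": 0,"rx": 0,"ry": 0,"rz": 0}

```text
clock: 5.03
ee_pos: [0.47, 0.1049, 0.0767]
tcp_rot: [-0.091, 0.697, 0.091, 0.706]
ft_force: [0.1, -0.2, 0.8]
gripper_width: 0.0
```

```bash
cat > needle.py <<'E'
from h import *
import sys
def meas(tag):
    s=state()
    out={}
    for c in('scene','top'):
        im=snapshot(c);cv2.imwrite(f'pics/{c}_{tag}.png',im)
        for q in('needle_tip','round_tab','square_tab','rock_axis'):
            for d in pinpoint(c,q):
                L=np.array(d['location']);r=L[:2]-M[:2];cc,sn=np.cos(M[2]),np.sin(M[2]);a=np.array([r@[cc,sn],r@[-sn,cc]])
                if np.hypot(*a)<.12:print(c,q,round(d['confidence'],2),a.round(4),L[2].round(3))
    s=state();r=np.array(s['ee_pos'])[:2]-M[:2];print('clock',s['clock'],'tcp mount',np.round([r@[cc,sn],r@[-sn,cc],s['ee_pos'][2]],4),'F',np.round(s['ft_force'],2),'tool x',Rn.from_quat(s['tcp_rot']).as_matrix()[:,0].round(3))
    inf=camera_info('scene');u=proj('scene',w(M,[(.087,0,.186)]),inf)[0].astype(int)
    im=cv2.imread(f'pics/scene_{tag}.png')[u[1]-38:u[1]+38,u[0]-50:u[0]+50]
    im2=cv2.resize(im,(800,608),interpolation=cv2.INTER_CUBIC)[:600]
    for y,col in((.0,(255,0,0)),(.0325,(0,0,255)),(-.0305,(0,0,255))):
        z=.056+np.sqrt(.13**2-y**2);p=proj('scene',w(M,[(.087,y,z)]),inf)[0]-[u[0]-50,u[1]-38]
        cv2.circle(im2,tuple(((p+.5)*8).astype(int)),4,col,-1)
    cv2.imwrite(f'pics/n_{tag}.png',im2)
meas(sys.argv[1])
E
python3 needle.py a
```

```text
scene needle_tip 0.98 [0.0877 0.0006] 0.188
scene round_tab 0.47 [0.0766 0.0288] 0.156
scene square_tab 0.36 [ 0.0716 -0.0366] 0.16
scene rock_axis 0.58 [ 0.0034 -0.0009] 0.057
top needle_tip 0.85 [ 0.0828 -0.0003] 0.187
top needle_tip 0.3 [-0.0014 -0.0021] 0.057
top round_tab 0.55 [0.0746 0.0351] 0.158
top round_tab 0.53 [-0.0023  0.0002] -0.004
top square_tab 0.48 [ 0.076  -0.0282] 0.159
top rock_axis 0.61 [-0.0026 -0.0029] 0.054
top rock_axis 0.38 [ 0.0765 -0.0046] 0.163
clock 5.5333 tcp mount [-0.0332  0.0567  0.0771] F [-0.18  0.1  -0.17] tool x [ 0.013  0.002 -1.   ]
```

View pics/n_a.png

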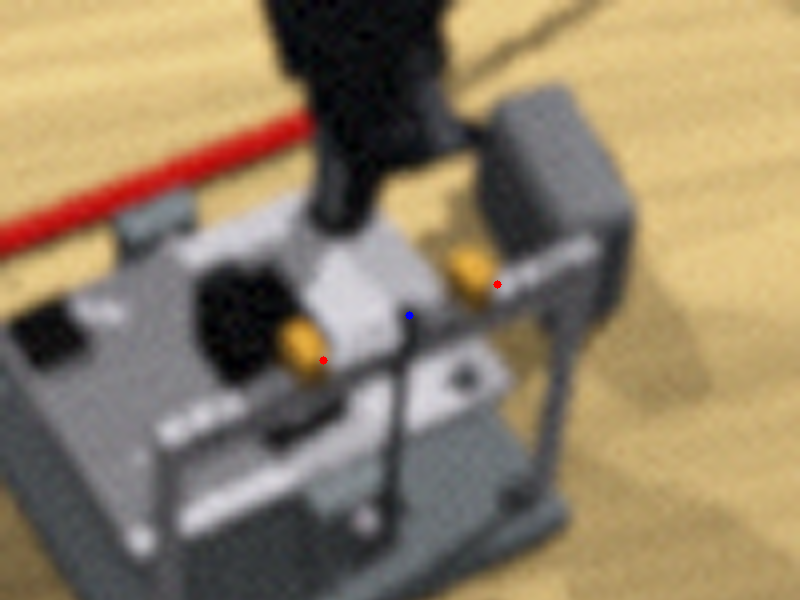

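The needle ball is at crop (409,315), on the blue level mark. The red marks are where it must go. Aligning and starting to press gently.

carry_out:
  commands:
    - {"dx": 0,"dy": 0.15,"dz": -0.25,"rx": 0,"ry": 0.006,"rz": 0.001}
    - {"dx": 0,"dy": 0.15,"dz": -0.25,"rx": 0,"ry": 0.006,"rz": 0.001}
    - {"dx": 0,"dy": 0.1,"dz": -0.2,"rx": 0,"ry": 0,"rz": 0}
    - {"dx": 0.2,"dy": 0,"dz": 0,"rx": 0,"ry": 0,"rz": 0}
    - {"dx": 0.3,"dy": 0,"dz": 0,"rx": 0,"ry": 0,"rz": 0}
    - {"dx": 0.3,"dy": 0,"dz": 0,"rx": 0,"ry": 0,"rz": 0}
    - {"dx": 0.3,"dy": 0,"dz": 0,"rx": 0,"ry": 0,"rz": 0}
    - {"dx": 0.2,"dy": 0,"dz": 0,"rx": 0,"ry": 0,"rz": 0}
    - {"dx": 0.1,"dy": 0,"dz": 0,"rx": 0,"ry": 0,"rz": 0}
    - {"dx": 0,"dy": 0,"dz": 0,"rx": 0,"ry": 0,"rz": 0}

```text
clock: 6.37
ee_pos: [0.462, 0.1082, 0.0624]
tcp_rot: [-0.09, 0.701, 0.091, 0.702]
ft_force: [-1.3, 0.7, 2.1]
gripper_width: -0.0
```

```bash
python3 needle.py b
```

```text
scene needle_tip 0.91 [0.0852 0.0161] 0.183
scene round_tab 0.58 [0.0778 0.0295] 0.156
scene square_tab 0.49 [ 0.0743 -0.032 ] 0.157
scene rock_axis 0.84 [ 0.0022 -0.0019] 0.059
top needle_tip 0.74 [0.0846 0.0125] 0.185
top round_tab 0.45 [0.0747 0.0337] 0.158
top square_tab 0.44 [ 0.0732 -0.0297] 0.154
top rock_axis 0.62 [-0.0008  0.0005] 0.057
clock 6.8667 tcp mount [-0.0403  0.062   0.0626] F [-1.43  1.17  2.73] tool x [ 0.001  0.002 -1.   ]
```

View pics/n_b.png

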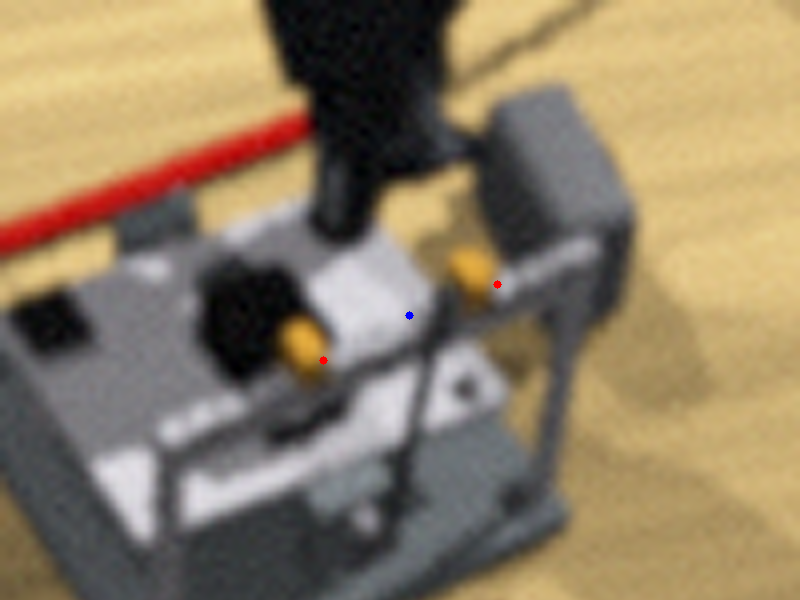

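carry_out:
  commands:
    - {"dx": 0.1,"dy": 0,"dz": 0,"rx": 0,"ry": 0,"rz": 0}
    - {"dx": 0.1,"dy": 0,"dz": 0,"rx": 0,"ry": 0,"rz": 0}
    - {"dx": 0.1,"dy": 0,"dz": 0,"rx": 0,"ry": 0,"rz": 0}
    - {"dx": 0.1,"dy": 0,"dz": 0,"rx": 0,"ry": 0,"rz": 0}
    - {"dx": 0.1,"dy": 0,"dz": 0,"rx": 0,"ry": 0,"rz": 0}
    - {"dx": 0.05,"dy": 0,"dz": 0,"rx": 0,"ry": 0,"rz": 0}
    - {"dx": 0.05,"dy": 0,"dz": 0,"rx": 0,"ry": 0,"rz": 0}
    - {"dx": 0,"dy": 0,"dz": 0,"rx": 0,"ry": 0,"rz": 0}
    - {"dx": 0,"dy": 0,"dz": 0,"rx": 0,"ry": 0,"rz": 0}
    - {"dx": 0,"dy": 0,"dz": 0,"rx": 0,"ry": 0,"rz": 0}

```text
clock: 7.7
ee_pos: [0.462, 0.1086, 0.0572]
tcp_rot: [-0.089, 0.701, 0.091, 0.701]
ft_force: [-1.8, 0.9, 5.9]
gripper_width: -0.0001
```

```bash
python3 needle.py c
```

```text
scene needle_tip 0.76 [0.0855 0.0262] 0.184
scene needle_tip 0.53 [-0.0413  0.0574] 0.05
scene round_tab 0.44 [0.0787 0.0297] 0.16
scene square_tab 0.38 [ 0.0736 -0.0338] 0.159
scene rock_axis 0.73 [ 0.0023 -0.0013] 0.052
top needle_tip 0.59 [0.0856 0.0269] 0.183
top round_tab 0.48 [0.0725 0.0335] 0.159
top square_tab 0.58 [ 0.0711 -0.0299] 0.155
top square_tab 0.21 [0.0724 0.0349] 0.157
top rock_axis 0.96 [-0.0045 -0.0001] 0.057
clock 8.2 tcp mount [-0.0403  0.0624  0.0572] F [-2.42  0.43  5.42] tool x [-0.     0.003 -1.   ]
```

View pics/n_c.png

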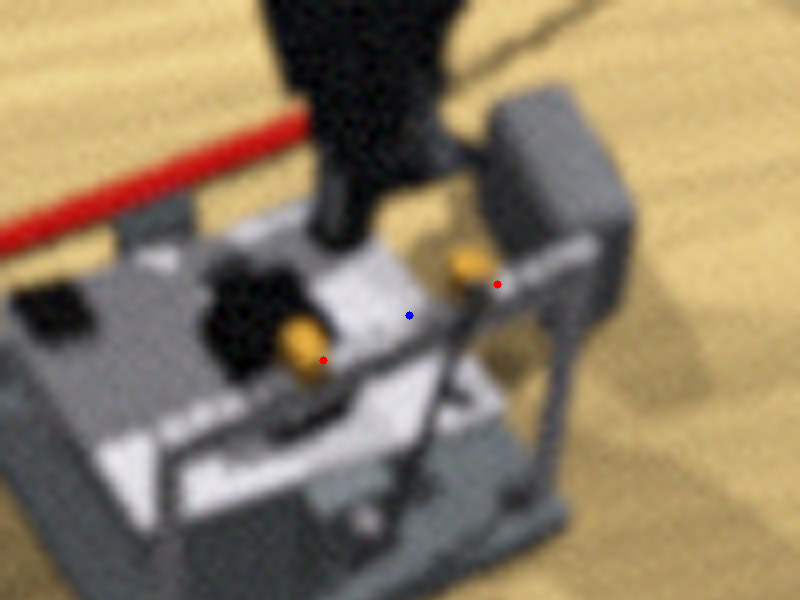

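The needle is at about 26 mm and the tab at 33. About 2.2 mm more, done slowly, then hold.

carry_out:
  commands:
    - {"dx": 0.06,"dy": 0,"dz": 0,"rx": 0,"ry": 0,"rz": 0}
    - {"dx": 0.06,"dy": 0,"dz": 0,"rx": 0,"ry": 0,"rz": 0}
    - {"dx": 0.05,"dy": 0,"dz": 0,"rx": 0,"ry": 0,"rz": 0}
    - {"dx": 0.05,"dy": 0,"dz": 0,"rx": 0,"ry": 0,"rz": 0}
    - {"dx": 0.02,"dy": 0,"dz": 0,"rx": 0,"ry": 0,"rz": 0}
    - {"dx": 0,"dy": 0,"dz": 0,"rx": 0,"ry": 0,"rz": 0}
    - {"dx": 0,"dy": 0,"dz": 0,"rx": 0,"ry": 0,"rz": 0}
    - {"dx": 0,"dy": 0,"dz": 0,"rx": 0,"ry": 0,"rz": 0}
    - {"dx": 0,"dy": 0,"dz": 0,"rx": 0,"ry": 0,"rz": 0}
    - {"dx": 0,"dy": 0,"dz": 0,"rx": 0,"ry": 0,"rz": 0}

```text
clock: 9.03
ee_pos: [0.4619, 0.1086, 0.0562]
tcp_rot: [-0.089, 0.702, 0.091, 0.701]
ft_force: [-1.9, 0.6, 5.7]
gripper_width: 0.0003
```

```bash
python3 needle.py d
```

```text
scene needle_tip 0.73 [0.0892 0.0298] 0.182
scene round_tab 0.46 [0.0742 0.0301] 0.162
scene square_tab 0.38 [ 0.0725 -0.0333] 0.158
scene rock_axis 0.79 [ 0.001  -0.0014] 0.057
top needle_tip 0.67 [0.0863 0.0313] 0.181
top round_tab 0.35 [0.0719 0.0318] 0.158
top round_tab 0.34 [-0.0022 -0.0005] 0.058
top square_tab 0.51 [ 0.07   -0.0309] 0.16
top rock_axis 0.91 [-0.0001  0.0003] 0.057
top rock_axis 0.62 [0.0732 0.0317] 0.159
clock 9.5333 tcp mount [-0.0403  0.0624  0.0562] F [-1.11  0.78  5.95] tool x [-0.002  0.002 -1.   ]
```

View pics/n_d.png

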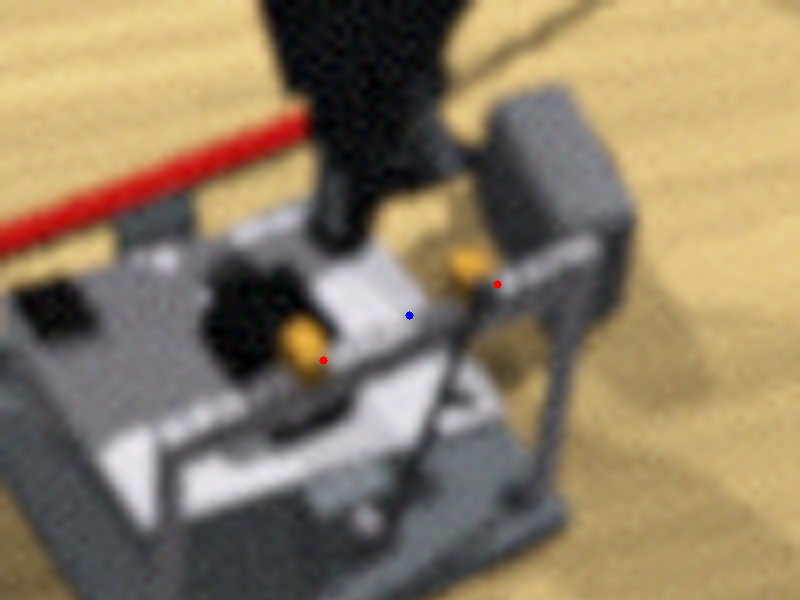

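carry_out:
  commands:
    - {"dx": 0.06,"dy": 0,"dz": 0,"rx": 0,"ry": 0,"rz": 0}
    - {"dx": 0.06,"dy": 0,"dz": 0,"rx": 0,"ry": 0,"rz": 0}
    - {"dx": 0.06,"dy": 0,"dz": 0,"rx": 0,"ry": 0,"rz": 0}
    - {"dx": 0.03,"dy": 0,"dz": 0,"rx": 0,"ry": 0,"rz": 0}
    - {"dx": 0.01,"dy": 0,"dz": 0,"rx": 0,"ry": 0,"rz": 0}
    - {"dx": 0.01,"dy": 0,"dz": 0,"rx": 0,"ry": 0,"rz": 0}
    - {"dx": 0.01,"dy": 0,"dz": 0,"rx": 0,"ry": 0,"rz": 0}
    - {"dx": 0.01,"dy": 0,"dz": 0,"rx": 0,"ry": 0,"rz": 0}
    - {"dx": 0.01,"dy": 0,"dz": 0,"rx": 0,"ry": 0,"rz": 0}
    - {"dx": 0.01,"dy": 0,"dz": 0,"rx": 0,"ry": 0,"rz": 0}

```text
clock: 10.37
ee_pos: [0.462, 0.1086, 0.0554]
tcp_rot: [-0.09, 0.703, 0.091, 0.7]
ft_force: [-2.6, 1.8, 6.1]
gripper_width: 0.0001
```

```bash
python3 needle.py e
```

```text
scene round_tab 0.43 [0.0796 0.0326] 0.159
scene square_tab 0.43 [ 0.0747 -0.034 ] 0.158
scene rock_axis 0.88 [0.0059 0.0017] 0.056
top needle_tip 0.64 [0.0858 0.0288] 0.181
top round_tab 0.57 [-0.0392 -0.0574] 0.08
top round_tab 0.35 [0.0728 0.0377] 0.16
top square_tab 0.5 [ 0.0716 -0.0288] 0.158
top rock_axis 0.56 [-0.0015  0.0006] 0.057
clock 10.8667 tcp mount [-0.0403  0.0624  0.0554] F [-1.87  1.03  6.13] tool x [-0.004  0.002 -1.   ]
```

View pics/n_e.png

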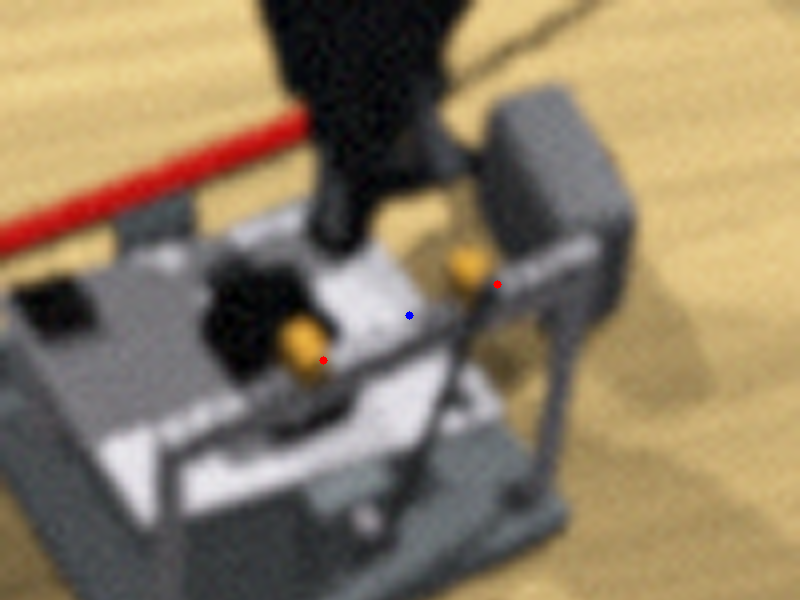

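```bash
cat > fit.py <<'E'
from h import *
import sys
# render-free fit: needle line darkness: sample along needle model line from r=.04..13 in scene; ball patch in top
def score(img,inf,y):
    th=np.arcsin(y/.13);rs=np.linspace(.085,.132,30)
    P=w(M,np.c_[np.full(30,.087),rs*np.sin(th),.056+rs*np.cos(th)])
    p=proj('c',P,inf).astype(np.float32);g=cv2.GaussianBlur(img,(0,0),.6).max(2).astype(np.float32)
    return cv2.remap(g,p[:,:1],p[:,1:],cv2.INTER_LINEAR).mean()
for c in('scene','top'):
  inf=camera_info(c)
  for t in sys.argv[1:]:
    img=cv2.imread(f'pics/{c}_{t}.png');ys=np.arange(-.045,.0451,.0005);s=np.array([score(img,inf,y) for y in ys])
    k=np.argsort(s)[:1][0];wt=np.clip(s.min()+15-s,0,None)*(abs(ys-ys[k])<.008);print(c,t,'min at',ys[k].round(4),'centroid',((wt*ys).sum()/wt.sum()).round(4),s.min().round(0),np.median(s).round(0))
E
python3 fit.py a b c d e
python3 - <<'E'
import cv2,numpy as np
from h import *
inf=camera_info('top');u=proj('top',w(M,[(.08,0,.17)]),inf)[0].astype(int)
ims=[]
for t in 'ae':
    im=cv2.imread(f'pics/top_{t}.png')[u[1]-24:u[1]+24,u[0]-25:u[0]+25]
    im=cv2.resize(im,(400,384),interpolation=cv2.INTER_CUBIC)
    for y in(0,.0325,-.0305):
        z=.056+np.sqrt(.13**2-y*y);p=proj('top',w(M,[(.087,y,z)]),inf)[0]-u+[25,24];cv2.circle(im,tuple(((p+.5)*8).astype(int)),2,(0,0,255),-1)
    ims.append(im)
cv2.imwrite('pics/tope.png',np.hstack(ims))
E
```

```text
scene a min at -0.039 centroid -0.0386 84.0 124.0
scene b min at 0.013 centroid 0.0132 81.0 127.0
scene c min at 0.025 centroid 0.0252 75.0 119.0
scene d min at 0.0275 centroid 0.0276 73.0 111.0
scene e min at 0.0295 centroid 0.0298 70.0 114.0
top a min at -0.001 centroid -0.0003 80.0 124.0
top b min at 0.0105 centroid 0.0103 74.0 127.0
top c min at 0.0235 centroid 0.0235 86.0 125.0
top d min at 0.025 centroid 0.0252 78.0 125.0
top e min at 0.027 centroid 0.0268 81.0 124.0
```

View pics/tope.png

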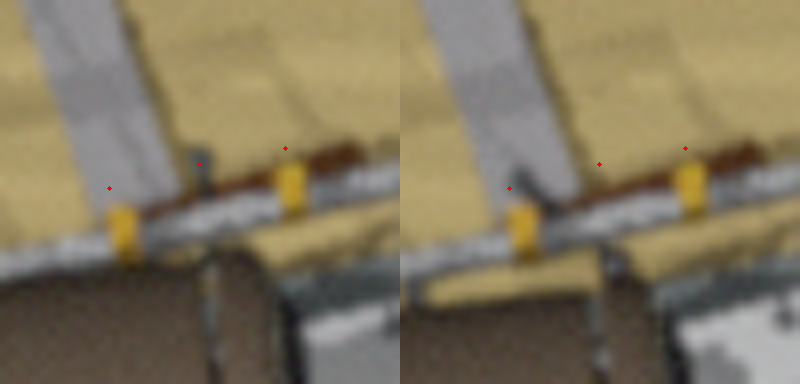

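```bash
python3 - <<'E'
from h import *
def cm(m,y,inf,c):
    B=np.array([(x,yy,z) for x in(.067,.081) for yy in(y-.005,y+.005) for z in(.152,.168)])
    h=cv2.convexHull(proj(c,w(m,B),inf).astype(np.float32));k=cv2.moments(h);return np.array([k['m10']/k['m00'],k['m01']/k['m00']])
for c in('scene','top'):
  inf=camera_info(c)
  for y0 in(.0325,-.0305):
    res=[]
    for t in 'abcde':
      im=cv2.imread(f'pics/{c}_{t}.png').astype(float);u=cm(M,y0,inf,c);x,yy=u.astype(int)
      sub=im[yy-7:yy+8,x-7:x+8];sat=np.clip(sub[...,2]-sub[...,0]-85,0,None)
      gy,gx=np.mgrid[yy-7:yy+8,x-7:x+8];cc=np.array([(gx*sat).sum(),(gy*sat).sum()])/sat.sum()
      ax=(cm(M,y0+.005,inf,c)-cm(M,y0-.005,inf,c))/.01; q=y0+((cc-u)@ax)/(ax@ax);res.append((q*1000).round(1));
    print(c,y0,res,'resid',(cc-u).round(2))
E
```

```text
scene 0.0325 [np.float64(37.4), np.float64(37.3), np.float64(37.1), np.float64(36.9), np.float64(36.6)] resid [-0.19 -4.1 ]
scene -0.0305 [np.float64(-24.7), np.float64(-24.5), np.float64(-24.3), np.float64(-24.4), np.float64(-24.4)] resid [ 0.88 -3.68]
top 0.0325 [np.float64(30.7), np.float64(30.8), np.float64(30.8), np.float64(30.7), np.float64(30.6)] resid [ 0.27 -1.87]
top -0.0305 [np.float64(-30.8), np.float64(-30.8), np.float64(-30.9), np.float64(-30.8), np.float64(-30.8)] resid [-0.38 -2.07]
```

```bash
python3 - <<'E'
from h import *
def cm(m,y,dz,inf,c):
    B=np.array([(x,yy,z+dz) for x in(.067,.081) for yy in(y-.005,y+.005) for z in(.152,.168)])
    h=cv2.convexHull(proj(c,w(m,B),inf).astype(np.float32));k=cv2.moments(h);return np.array([k['m10']/k['m00'],k['m01']/k['m00']])
C={}
for c in('scene','top'):
  inf=camera_info(c)
  for y0 in(.0325,-.0305):
    ccs=[]
    for t in 'abcde':
      im=cv2.imread(f'pics/{c}_{t}.png').astype(float);x,yy=(cm(M,y0,.005,inf,c)).astype(int)
      sub=im[yy-7:yy+8,x-7:x+8];sat=np.clip(sub[...,2]-sub[...,0]-90,0,None)
      gy,gx=np.mgrid[yy-7:yy+8,x-7:x+8];ccs.append(np.array([(gx*sat).sum(),(gy*sat).sum()])/sat.sum())
    cc=np.mean(ccs,0);C[c,y0]=cc
    r=least_squares(lambda v:cm(M,v[0],v[1],inf,c)-cc,[y0,0]);print(c,y0,'joint y,dz',r.x.round(4))
for y0 in(.0325,-.0305):
    r=least_squares(lambda v:np.concatenate([cm([M[0]+v[2]*np.cos(M[2]),M[1]+v[2]*np.sin(M[2]),M[2]],v[0],v[1],camera_info(c),c)-C[c,y0] for c in('scene','top')]),[y0,0,0])
    print('both',y0,r.x.round(4),r.fun.round(2))
E
```

```text
scene 0.0325 joint y,dz [0.0309 0.0176]
scene -0.0305 joint y,dz [-0.0256  0.0064]
top 0.0325 joint y,dz [ 0.032  -0.0002]
top -0.0305 joint y,dz [-0.031  0.   ]
both 0.0325 [ 0.0343  0.0045 -0.0021] [ 0.27  2.07 -0.77  2.16]
both -0.0305 [-0.0299  0.0167  0.0014] [-0.04  0.01 -0.03 -0.04]
```

The cameras agree on the round tab at about +32.3 mm, and read the needle at 28–30 mm (32 mm from the geometry). One more millimetre will centre it.

carry_out:
  commands:
    - {"dx": 0.06,"dy": 0,"dz": 0,"rx": 0,"ry": 0,"rz": 0}
    - {"dx": 0.06,"dy": 0,"dz": 0,"rx": 0,"ry": 0,"rz": 0}
    - {"dx": 0.06,"dy": 0,"dz": 0,"rx": 0,"ry": 0,"rz": 0}
    - {"dx": 0.05,"dy": 0,"dz": 0,"rx": 0,"ry": 0,"rz": 0}
    - {"dx": 0.02,"dy": 0,"dz": 0,"rx": 0,"ry": 0,"rz": 0}
    - {"dx": 0.01,"dy": 0,"dz": 0,"rx": 0,"ry": 0,"rz": 0}
    - {"dx": 0.01,"dy": 0,"dz": 0,"rx": 0,"ry": 0,"rz": 0}
    - {"dx": 0.01,"dy": 0,"dz": 0,"rx": 0,"ry": 0,"rz": 0}
    - {"dx": 0.01,"dy": 0,"dz": 0,"rx": 0,"ry": 0,"rz": 0}
    - {"dx": 0.01,"dy": 0,"dz": 0,"rx": 0,"ry": 0,"rz": 0}

```text
clock: 11.7
ee_pos: [0.4619, 0.1086, 0.0547]
tcp_rot: [-0.09, 0.703, 0.091, 0.699]
ft_force: [-1.9, 1.1, 6.4]
gripper_width: 0.0001
```

```bash
python3 needle.py f; python3 fit.py f
```

```text
scene needle_tip 0.69 [0.0872 0.0318] 0.183
scene round_tab 0.52 [0.0742 0.0324] 0.161
scene square_tab 0.47 [ 0.0717 -0.0341] 0.157
scene rock_axis 0.91 [ 0.0024 -0.001 ] 0.056
top needle_tip 0.63 [0.0864 0.033 ] 0.179
top round_tab 0.59 [0.0726 0.0329] 0.158
top square_tab 0.61 [ 0.0732 -0.0301] 0.156
top rock_axis 0.61 [-0.0019  0.0008] 0.057
clock 12.2 tcp mount [-0.0403  0.0624  0.0547] F [-1.6   0.94  7.06] tool x [-0.006  0.001 -1.   ]
scene f min at 0.0315 centroid 0.032 69.0 118.0
top f min at 0.028 centroid 0.0277 83.0 124.0
```

View pics/n_f.png

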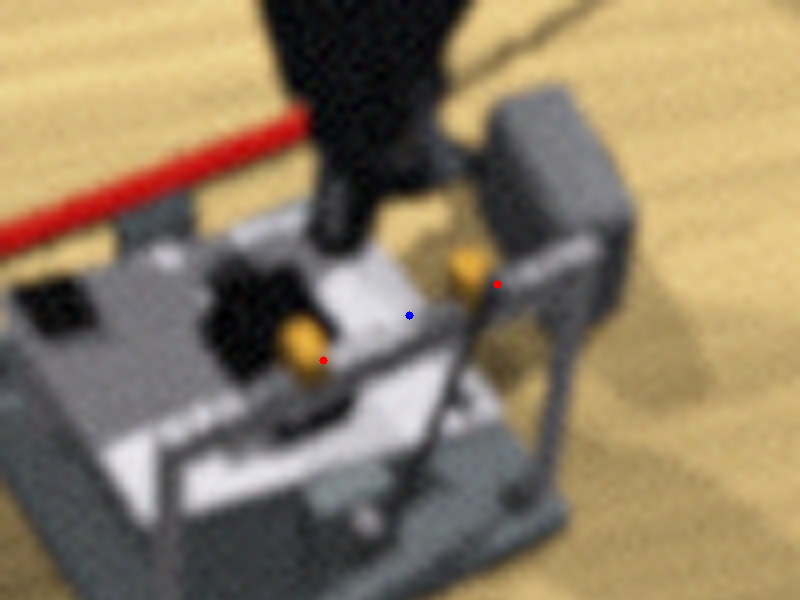

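The needle is at 32 ± 1.5 mm and the tab at 32.3 mm. Holding for more than a second.

carry_out:
  commands:
    - {"dx": 0.01,"dy": 0,"dz": 0,"rx": 0,"ry": 0,"rz": 0}
    - {"dx": 0.01,"dy": 0,"dz": 0,"rx": 0,"ry": 0,"rz": 0}
    - {"dx": 0.01,"dy": 0,"dz": 0,"rx": 0,"ry": 0,"rz": 0}
    - {"dx": 0.01,"dy": 0,"dz": 0,"rx": 0,"ry": 0,"rz": 0}
    - {"dx": 0.01,"dy": 0,"dz": 0,"rx": 0,"ry": 0,"rz": 0}
    - {"dx": 0.01,"dy": 0,"dz": 0,"rx": 0,"ry": 0,"rz": 0}
    - {"dx": 0.01,"dy": 0,"dz": 0,"rx": 0,"ry": 0,"rz": 0}
    - {"dx": 0.01,"dy": 0,"dz": 0,"rx": 0,"ry": 0,"rz": 0}
    - {"dx": 0.01,"dy": 0,"dz": 0,"rx": 0,"ry": 0,"rz": 0}
    - {"dx": 0.01,"dy": 0,"dz": 0,"rx": 0,"ry": 0,"rz": 0}

```text
clock: 13.03
ee_pos: [0.4619, 0.1086, 0.0556]
tcp_rot: [-0.09, 0.704, 0.091, 0.698]
ft_force: [-2.0, 0.7, 6.2]
gripper_width: -0.0001
```

```bash
python3 needle.py g; python3 fit.py g
```

```text
scene needle_tip 0.65 [0.0861 0.034 ] 0.184
scene round_tab 0.46 [0.0749 0.0305] 0.159
scene square_tab 0.42 [ 0.0733 -0.0311] 0.158
scene rock_axis 0.93 [ 0.003  -0.0004] 0.057
top needle_tip 0.76 [0.0863 0.0328] 0.18
top round_tab 0.44 [0.0728 0.034 ] 0.16
top square_tab 0.37 [ 0.0712 -0.0301] 0.155
top rock_axis 0.87 [-0.0002 -0.0015] 0.056
clock 13.5333 tcp mount [-0.0403  0.0624  0.0556] F [-2.84  0.97  5.94] tool x [-0.008  0.    -1.   ]
scene g min at 0.0295 centroid 0.0296 70.0 114.0
top g min at 0.0265 centroid 0.0265 80.0 124.0
```

It crept up 0.9 mm during the hold, so I'll bring it back and hold it statically. The arm keeps its target during camera calls.

carry_out:
  commands:
    - {"dx": 0.06,"dy": 0,"dz": 0,"rx": 0,"ry": 0,"rz": 0}
    - {"dx": 0.06,"dy": 0,"dz": 0,"rx": 0,"ry": 0,"rz": 0}
    - {"dx": 0.06,"dy": 0,"dz": 0,"rx": 0,"ry": 0,"rz": 0}
    - {"dx": 0.05,"dy": 0,"dz": 0,"rx": 0,"ry": 0,"rz": 0}
    - {"dx": 0.04,"dy": 0,"dz": 0,"rx": 0,"ry": 0,"rz": 0}
    - {"dx": 0.02,"dy": 0,"dz": 0,"rx": 0,"ry": 0,"rz": 0}
    - {"dx": 0.02,"dy": 0,"dz": 0,"rx": 0,"ry": 0,"rz": 0}
    - {"dx": 0.02,"dy": 0,"dz": 0,"rx": 0,"ry": 0,"rz": 0}
    - {"dx": 0.02,"dy": 0,"dz": 0,"rx": 0,"ry": 0,"rz": 0}
    - {"dx": 0.02,"dy": 0,"dz": 0,"rx": 0,"ry": 0,"rz": 0}

```text
clock: 14.37
ee_pos: [0.4619, 0.1086, 0.0543]
tcp_rot: [-0.091, 0.705, 0.091, 0.698]
ft_force: [-2.2, 0.3, 6.4]
gripper_width: 0.0002
```

```bash
python3 needle.py h; python3 fit.py h
```

```text
scene needle_tip 0.57 [0.0856 0.0332] 0.179
scene needle_tip 0.56 [-0.0381 -0.0583] 0.073
scene round_tab 0.36 [0.0772 0.0325] 0.158
scene square_tab 0.64 [0.0759 0.0322] 0.157
scene square_tab 0.37 [ 0.075  -0.0346] 0.156
scene rock_axis 0.89 [0.0024 0.0001] 0.057
scene rock_axis 0.33 [-0.0359  0.0562] 0.044
top needle_tip 0.9 [0.0883 0.0338] 0.18
top round_tab 0.28 [-0.003  -0.0028] 0.057
top square_tab 0.57 [ 0.0696 -0.0288] 0.157
top rock_axis 0.57 [-0.0006 -0.0017] 0.06
clock 14.8667 tcp mount [-0.0403  0.0624  0.0543] F [-2.44  1.34  5.85] tool x [-0.01 -0.   -1.  ]
scene h min at 0.0335 centroid 0.0335 68.0 122.0
top h min at 0.0285 centroid 0.0283 83.0 124.0
```

The needle reads 33.2, 33.8 and 33.5 mm. The weak top line fit reads 28. Holding statically for another second.

```bash
python3 - <<'E'
from h import *
for i in range(22):
    im=snapshot('scene')
    if i%7==0: print(state()['clock'],state()['ee_pos'][2])
cv2.imwrite('pics/scene_i.png',im);snapshot('top');cv2.imwrite('pics/top_i.png',snapshot('top'))
s=state();print(s['clock'],s['ee_pos'],s['ft_force'])
E
python3 fit.py i
```

```text
14.9167 0.05428858222883506
15.2667 0.05431259791767794
15.6167 0.05429135365835453
15.9667 0.05428938017435477
16.0667 [0.46194368 0.10857642 0.05429003] [-3.05686676  0.55710613  6.36769382]
scene i min at 0.0335 centroid 0.0335 68.0 121.0
top i min at 0.0285 centroid 0.0284 84.0 124.0
```

Held at the tab for 1.7 s with no motion. Releasing slowly.

carry_out:
  commands:
    - {"dx": -0.2,"dy": 0,"dz": 0,"rx": 0,"ry": 0,"rz": 0}
    - {"dx": -0.3,"dy": 0,"dz": 0,"rx": 0,"ry": 0,"rz": 0}
    - {"dx": -0.3,"dy": 0,"dz": 0,"rx": 0,"ry": 0,"rz": 0}
    - {"dx": -0.3,"dy": 0,"dz": 0,"rx": 0,"ry": 0,"rz": 0}
    - {"dx": -0.3,"dy": 0,"dz": 0,"rx": 0,"ry": 0,"rz": 0}
    - {"dx": -0.5,"dy": 0,"dz": 0,"rx": 0,"ry": 0,"rz": 0}
    - {"dx": -1,"dy": 0,"dz": 0,"rx": 0,"ry": 0,"rz": 0}
    - {"dx": -1.2,"dy": 0,"dz": 0,"rx": 0,"ry": 0,"rz": 0}
    - {"dx": -1.2,"dy": 0,"dz": 0,"rx": 0,"ry": 0,"rz": 0}
    - {"dx": -0.5,"dy": 0,"dz": 0,"rx": 0,"ry": 0,"rz": 0}

```text
clock: 16.9
ee_pos: [0.4612, 0.1072, 0.1139]
tcp_rot: [-0.092, 0.706, 0.091, 0.696]
ft_force: [0.2, -0.5, 0.1]
gripper_width: 0.0002
```

```bash
python3 needle.py j; python3 fit.py j; python3 -c "
from h import *
plan(w(M,[(-.04,-.061,.115)])[0],.2615,7)"
```

```text
scene needle_tip 0.59 [0.089  0.0018] 0.186
scene round_tab 0.63 [0.0762 0.0322] 0.159
scene square_tab 0.47 [ 0.0738 -0.032 ] 0.158
scene rock_axis 0.78 [ 0.0032 -0.0015] 0.055
top square_tab 0.69 [-0.0383 -0.0586] 0.064
top square_tab 0.57 [ 0.0715 -0.0292] 0.157
top rock_axis 0.79 [-0.0024  0.0028] 0.059
clock 17.4 tcp mount [-0.043   0.0615  0.1114] F [-0.49 -0.32  0.22] tool x [-0.017 -0.003 -1.   ]
scene j min at -0.039 centroid -0.0388 84.0 130.0
top j min at 0.0 centroid 0.0007 78.0 124.0
rotvec [-0.003 -0.018 -0.001] per row [-0.0004 -0.0025 -0.0002] clock 17.4 pos [0.4596 0.107  0.1114] F [-0.49 -0.32  0.22]
[-0.05, -1.75, 0.05]
[-0.05, -1.75, 0.05]
[-0.05, -1.75, 0.04]
[-0.05, -1.75, 0.04]
[-0.05, -1.75, 0.04]
[-0.05, -1.75, 0.04]
[-0.05, -1.75, 0.04]
```

View pics/n_j.png

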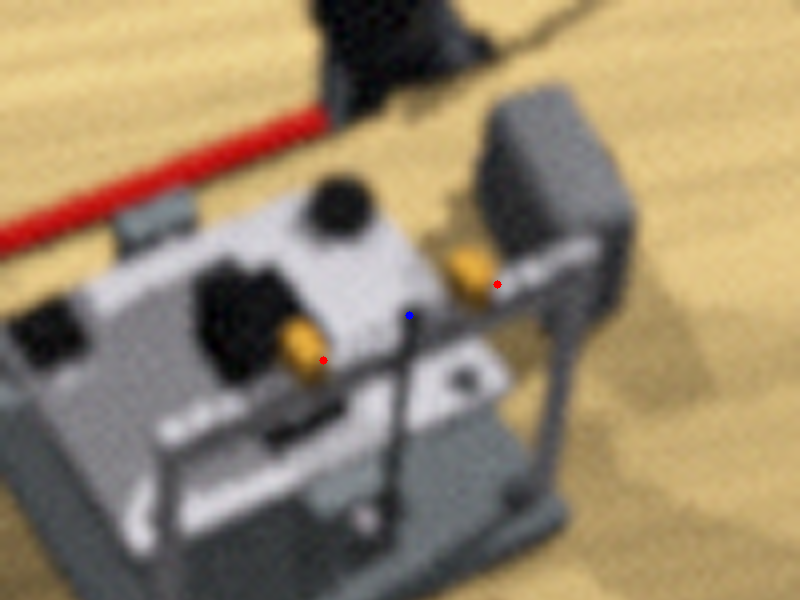

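The plate is back level and the mount hasn't moved. Crossing to the square pad.

carry_out:
  commands:
    - {"dx": 0,"dy": -1.5,"dz": 0.04,"rx": 0,"ry": -0.003,"rz": 0}
    - {"dx": 0,"dy": -1.8,"dz": 0.04,"rx": 0,"ry": -0.003,"rz": 0}
    - {"dx": 0,"dy": -1.8,"dz": 0.04,"rx": 0,"ry": -0.003,"rz": 0}
    - {"dx": 0,"dy": -1.8,"dz": 0.04,"rx": 0,"ry": -0.003,"rz": 0}
    - {"dx": 0,"dy": -1.8,"dz": 0.04,"rx": 0,"ry": -0.003,"rz": 0}
    - {"dx": 0,"dy": -1.5,"dz": 0.04,"rx": 0,"ry": -0.002,"rz": 0}
    - {"dx": 0,"dy": -1.0,"dz": 0.04,"rx": 0,"ry": 0,"rz": 0}
    - {"dx": 0.3,"dy": -0.5,"dz": 0,"rx": 0,"ry": 0,"rz": 0}
    - {"dx": 0.3,"dy": 0,"dz": 0,"rx": 0,"ry": 0,"rz": 0}
    - {"dx": 0.2,"dy": 0,"dz": 0,"rx": 0,"ry": 0,"rz": 0}

```text
clock: 18.23
ee_pos: [0.4924, -0.0092, 0.1]
tcp_rot: [-0.091, 0.703, 0.093, 0.7]
ft_force: [-0.0, 0.0, -0.8]
gripper_width: -0.0002
```

```bash
python3 - <<'E'
from h import *
snapshot('scene');snapshot('scene')
s=state();r=np.array(s['ee_pos'])[:2]-M[:2];c,sn=np.cos(M[2]),np.sin(M[2]);print(np.round([r@[c,sn],r@[-sn,c]],4))
plan(w(M,[(-.04,-.062,.075)])[0],.2615,8)
E
```

```text
[-0.0417 -0.0586]
rotvec [ 0.    -0.005 -0.003] per row [ 0.     -0.0006 -0.0004] clock 18.3333 pos [ 0.4919 -0.0087  0.0997] F [-0.06 -0.62  1.21]
[0.31, -0.04, 0.02]
[0.31, -0.04, 0.02]
[0.31, -0.04, 0.02]
[0.31, -0.04, 0.02]
[0.31, -0.04, 0.02]
[0.31, -0.04, 0.02]
[0.31, -0.04, 0.02]
[0.31, -0.04, 0.02]
```

carry_out:
  commands:
    - {"dx": 0.4,"dy": -0.1,"dz": 0.05,"rx": 0,"ry": -0.002,"rz": -0.001}
    - {"dx": 0.5,"dy": -0.1,"dz": 0.05,"rx": 0,"ry": -0.002,"rz": -0.001}
    - {"dx": 0.5,"dy": -0.1,"dz": 0.05,"rx": 0,"ry": 0,"rz": 0}
    - {"dx": 0.5,"dy": 0,"dz": 0,"rx": 0,"ry": 0,"rz": 0}
    - {"dx": 0.5,"dy": 0,"dz": 0,"rx": 0,"ry": 0,"rz": 0}
    - {"dx": 0.3,"dy": 0,"dz": 0,"rx": 0,"ry": 0,"rz": 0}
    - {"dx": 0.2,"dy": 0,"dz": 0,"rx": 0,"ry": 0,"rz": 0}
    - {"dx": 0.2,"dy": 0,"dz": 0,"rx": 0,"ry": 0,"rz": 0}
    - {"dx": 0.1,"dy": 0,"dz": 0,"rx": 0,"ry": 0,"rz": 0}
    - {"dx": 0.05,"dy": 0,"dz": 0,"rx": 0,"ry": 0,"rz": 0}

```text
clock: 19.17
ee_pos: [0.4937, -0.0094, 0.0638]
tcp_rot: [-0.094, 0.701, 0.094, 0.7]
ft_force: [-1.9, 0.5, 3.3]
gripper_width: 0.0002
```

```bash
python3 needle.py k; python3 fit.py k
```

```text
scene needle_tip 0.55 [ 0.0878 -0.0089] 0.188
scene needle_tip 0.36 [-0.0374  0.0573] 0.066
scene round_tab 0.37 [0.0769 0.0307] 0.158
scene square_tab 0.36 [ 0.0713 -0.0354] 0.16
scene rock_axis 0.58 [ 0.0039 -0.0022] 0.058
top needle_tip 0.96 [ 0.0845 -0.0083] 0.185
top round_tab 0.59 [ 0.0776 -0.0016] 0.161
top round_tab 0.58 [0.0715 0.0355] 0.158
top rock_axis 0.82 [-0.0003  0.0016] 0.055
clock 19.6667 tcp mount [-0.0401 -0.0597  0.0638] F [-1.1  -0.95  1.6 ] tool x [-0.001  0.    -1.   ]
scene k min at -0.0105 centroid -0.0107 77.0 122.0
top k min at -0.012 centroid -0.0122 83.0 120.0
```

View pics/n_k.png

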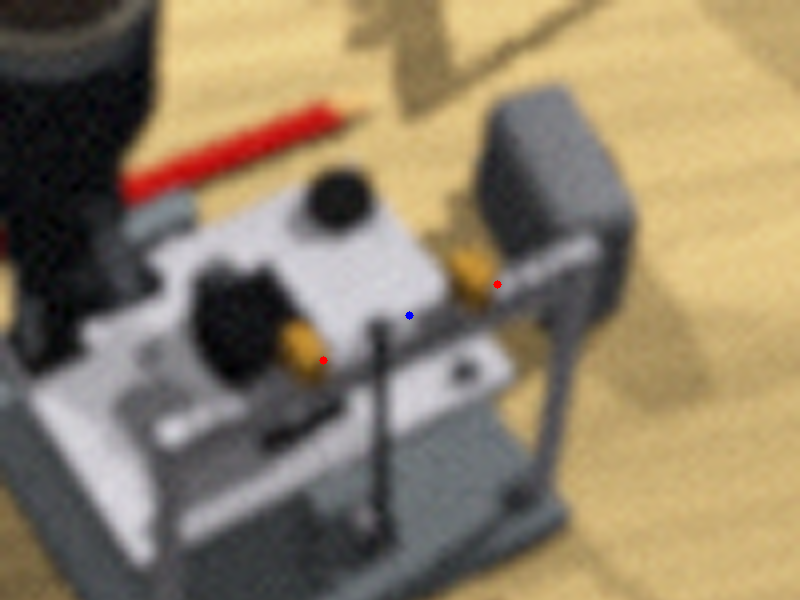

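carry_out:
  commands:
    - {"dx": 0.1,"dy": 0,"dz": 0,"rx": 0,"ry": 0,"rz": 0}
    - {"dx": 0.1,"dy": 0,"dz": 0,"rx": 0,"ry": 0,"rz": 0}
    - {"dx": 0.1,"dy": 0,"dz": 0,"rx": 0,"ry": 0,"rz": 0}
    - {"dx": 0.1,"dy": 0,"dz": 0,"rx": 0,"ry": 0,"rz": 0}
    - {"dx": 0.1,"dy": 0,"dz": 0,"rx": 0,"ry": 0,"rz": 0}
    - {"dx": 0.1,"dy": 0,"dz": 0,"rx": 0,"ry": 0,"rz": 0}
    - {"dx": 0.05,"dy": 0,"dz": 0,"rx": 0,"ry": 0,"rz": 0}
    - {"dx": 0.03,"dy": 0,"dz": 0,"rx": 0,"ry": 0,"rz": 0}
    - {"dx": 0.02,"dy": 0,"dz": 0,"rx": 0,"ry": 0,"rz": 0}
    - {"dx": 0.02,"dy": 0,"dz": 0,"rx": 0,"ry": 0,"rz": 0}

```text
clock: 20.5
ee_pos: [0.494, -0.0099, 0.0576]
tcp_rot: [-0.094, 0.702, 0.094, 0.7]
ft_force: [-2.2, -1.8, 6.3]
gripper_width: -0.0003
```

```bash
python3 needle.py l; python3 fit.py l
```

```text
scene needle_tip 0.95 [ 0.0864 -0.0227] 0.182
scene round_tab 0.62 [0.0752 0.0315] 0.157
scene square_tab 0.47 [ 0.0746 -0.0341] 0.159
scene rock_axis 0.87 [0.0045 0.0026] 0.058
scene rock_axis 0.24 [0.0789 0.0314] 0.157
top needle_tip 0.87 [ 0.0873 -0.0268] 0.18
top needle_tip 0.3 [-0.043   0.0579] 0.069
top round_tab 0.57 [0.0728 0.0349] 0.16
top rock_axis 0.72 [-0.0038  0.0008] 0.056
clock 21.0 tcp mount [-0.04   -0.0603  0.0575] F [-1.59 -1.12  5.95] tool x [-0.002 -0.001 -1.   ]
scene l min at -0.0275 centroid -0.0278 68.0 119.0
top l min at -0.027 centroid -0.0267 84.0 121.0
```

View pics/n_l.png

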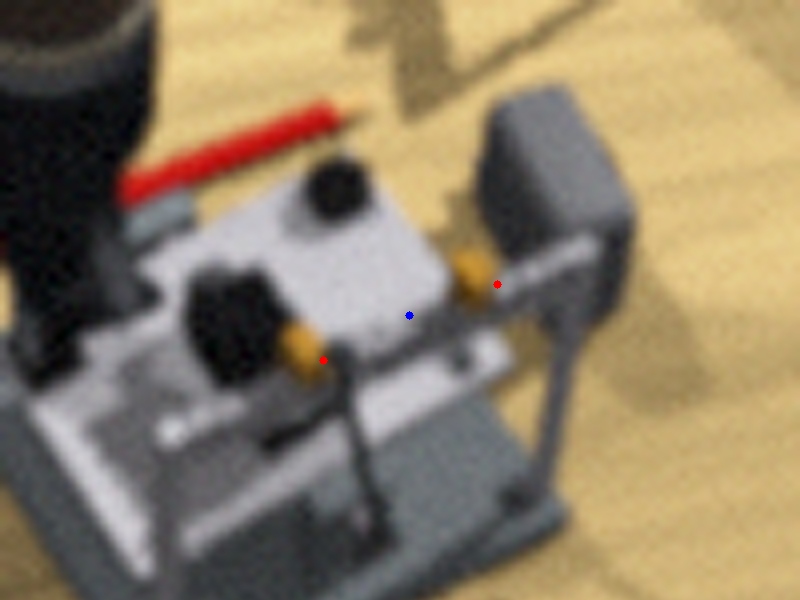

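carry_out:
  commands:
    - {"dx": 0.06,"dy": 0,"dz": 0,"rx": 0,"ry": 0,"rz": 0}
    - {"dx": 0.06,"dy": 0,"dz": 0,"rx": 0,"ry": 0,"rz": 0}
    - {"dx": 0.06,"dy": 0,"dz": 0,"rx": 0,"ry": 0,"rz": 0}
    - {"dx": 0.05,"dy": 0,"dz": 0,"rx": 0,"ry": 0,"rz": 0}
    - {"dx": 0.04,"dy": 0,"dz": 0,"rx": 0,"ry": 0,"rz": 0}
    - {"dx": 0.02,"dy": 0,"dz": 0,"rx": 0,"ry": 0,"rz": 0}
    - {"dx": 0.02,"dy": 0,"dz": 0,"rx": 0,"ry": 0,"rz": 0}
    - {"dx": 0.02,"dy": 0,"dz": 0,"rx": 0,"ry": 0,"rz": 0}
    - {"dx": 0.02,"dy": 0,"dz": 0,"rx": 0,"ry": 0,"rz": 0}
    - {"dx": 0.02,"dy": 0,"dz": 0,"rx": 0,"ry": 0,"rz": 0}

```text
clock: 21.83
ee_pos: [0.494, -0.0099, 0.056]
tcp_rot: [-0.094, 0.702, 0.094, 0.699]
ft_force: [-2.1, -0.7, 6.7]
gripper_width: -0.0001
```

```bash
python3 needle.py m; python3 fit.py m
```

```text
scene needle_tip 0.76 [ 0.0896 -0.0261] 0.181
scene needle_tip 0.29 [ 0.0735 -0.0012] 0.159
scene round_tab 0.45 [0.0763 0.0315] 0.157
scene square_tab 0.75 [ 0.001  -0.0004] -0.001
scene square_tab 0.69 [ 0.0752 -0.0022] 0.159
scene square_tab 0.58 [ 0.0704 -0.0326] 0.159
scene rock_axis 0.69 [0.0047 0.0005] 0.056
top needle_tip 0.95 [ 0.0874 -0.0288] 0.181
top needle_tip 0.27 [ 0.1172 -0.0166] 0.002
top round_tab 0.37 [0.0695 0.0286] 0.159
top rock_axis 0.69 [-0.0056 -0.0017] 0.057
clock 22.3333 tcp mount [-0.04   -0.0603  0.056 ] F [-3.05 -0.97  6.11] tool x [-0.004 -0.    -1.   ]
scene m min at -0.0315 centroid -0.0317 62.0 123.0
top m min at -0.0295 centroid -0.0296 93.0 120.0
```

View pics/n_m.png

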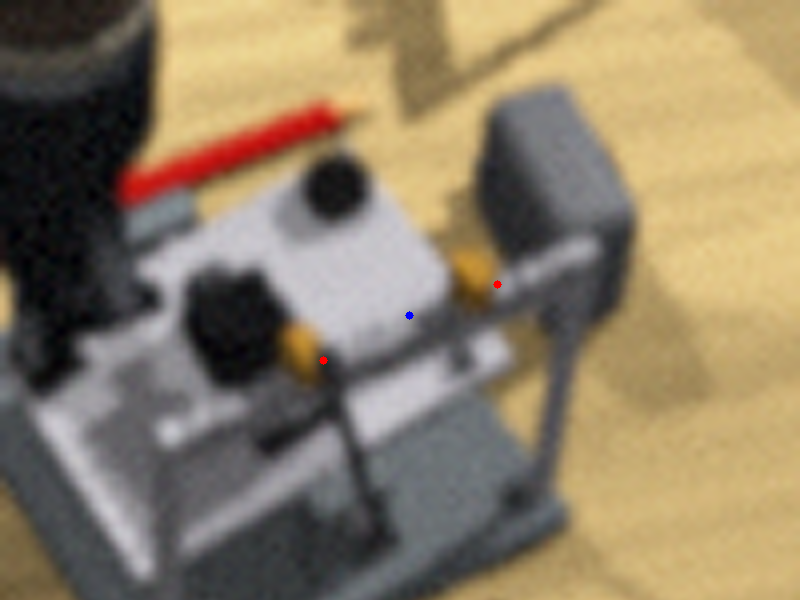

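The needle reads −26 to −32 mm, mean about −29.7, against a tab at −30.5 ± 5. Holding statically.

```bash
python3 - <<'E'
from h import *
for i in range(28):
    im=snapshot('scene')
    if i%7==0: print(state()['clock'],state()['ee_pos'][2])
cv2.imwrite('pics/scene_n.png',im);cv2.imwrite('pics/top_n.png',snapshot('top'))
for c in('scene','top'):
  for q in('needle_tip','square_tab'):
    for d in pinpoint(c,q):
        L=np.array(d['location']);r=L[:2]-M[:2];cc,sn=np.cos(M[2]),np.sin(M[2]);a=np.array([r@[cc,sn],r@[-sn,cc]])
        if np.hypot(*a)<.12:print(c,q,round(d['confidence'],2),a.round(4))
s=state();print(s['clock'],s['ee_pos'],s['ft_force'])
E
python3 fit.py n
python3 - <<'E'
from h import *
inf=camera_info('top');u=proj('top',w(M,[(.08,0,.17)]),inf)[0].astype(int)
ims=[]
for t in 'jn':
    im=cv2.imread(f'pics/top_{t}.png')[u[1]-24:u[1]+24,u[0]-25:u[0]+25]
    im=cv2.resize(im,(400,384),interpolation=cv2.INTER_CUBIC)
    for y in(0,.0325,-.0305):
        z=.056+np.sqrt(.13**2-y*y);p=proj('top',w(M,[(.087,y,z)]),inf)[0]-u+[25,24];cv2.circle(im,tuple(((p+.5)*8).astype(int)),2,(0,0,255),-1)
    ims.append(im)
cv2.imwrite('pics/topn.png',np.hstack(ims))
E
```

```text
22.3833 0.05601091880396751
22.7333 0.05601656755314334
23.0833 0.05604295170721395
23.4333 0.05604800133400179
scene needle_tip 0.72 [ 0.0871 -0.0283]
scene square_tab 0.47 [ 0.0748 -0.0327]
top needle_tip 0.6 [ 0.0872 -0.0258]
23.9833 [ 0.49396301 -0.0099289   0.05603626] [-2.108962   -1.17039778  6.633834  ]
scene n min at -0.0315 centroid -0.0317 63.0 123.0
top n min at -0.0295 centroid -0.0296 92.0 121.0
```

View pics/topn.png

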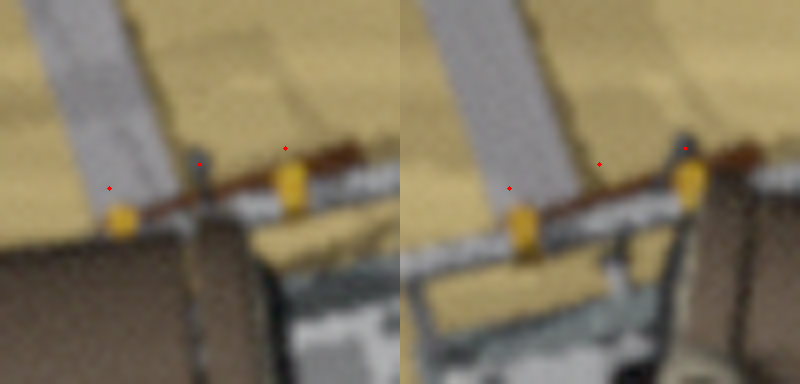

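```bash
python3 - <<'E'
from h import *
inf=camera_info('top');u=proj('top',w(M,[(.08,0,.17)]),inf)[0].astype(int)
ims=[]
for t in 'hi':
    im=cv2.imread(f'pics/top_{t}.png')[u[1]-24:u[1]+24,u[0]-25:u[0]+25]
    im=cv2.resize(im,(400,384),interpolation=cv2.INTER_CUBIC)
    for y in(0,.0325,-.0305):
        z=.056+np.sqrt(.13**2-y*y);p=proj('top',w(M,[(.087,y,z)]),inf)[0]-u+[25,24];cv2.circle(im,tuple(((p+.5)*8).astype(int)),2,(0,0,255),-1)
    ims.append(im)
cv2.imwrite('pics/topi.png',np.hstack(ims))
E
```

```text
(no output)
```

View pics/topi.png

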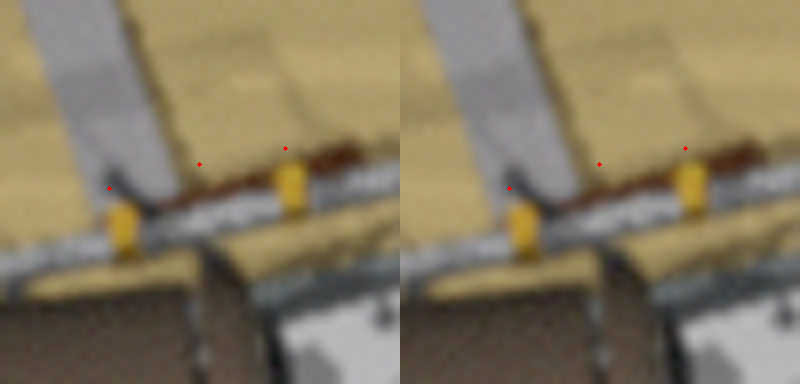

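carry_out:
  commands:
    - {"dx": -0.2,"dy": 0,"dz": 0,"rx": 0,"ry": 0,"rz": 0}
    - {"dx": -0.3,"dy": 0,"dz": 0,"rx": 0,"ry": 0,"rz": 0}
    - {"dx": -0.3,"dy": 0,"dz": 0,"rx": 0,"ry": 0,"rz": 0}
    - {"dx": -0.3,"dy": 0,"dz": 0,"rx": 0,"ry": 0,"rz": 0}
    - {"dx": -0.3,"dy": 0,"dz": 0,"rx": 0,"ry": 0,"rz": 0}
    - {"dx": -0.5,"dy": 0,"dz": 0,"rx": 0,"ry": 0,"rz": 0}
    - {"dx": -1.2,"dy": 0,"dz": 0,"rx": 0,"ry": 0,"rz": 0}
    - {"dx": -1.8,"dy": 0,"dz": 0,"rx": 0,"ry": 0,"rz": 0}
    - {"dx": -1.8,"dy": 0,"dz": 0,"rx": 0,"ry": 0,"rz": 0}
    - {"dx": -0.8,"dy": 0,"dz": 0,"rx": 0,"ry": 0,"rz": 0}

```text
clock: 24.82
ee_pos: [0.4915, -0.0082, 0.1308]
tcp_rot: [-0.092, 0.704, 0.095, 0.697]
ft_force: [0.7, -0.6, 0.9]
gripper_width: 0.0002
```

```bash
python3 needle.py o; python3 fit.py o
```

```text
scene needle_tip 0.64 [0.0848 0.0019] 0.186
scene round_tab 0.42 [0.0748 0.0319] 0.159
scene square_tab 0.51 [ 0.0735 -0.0361] 0.159
scene rock_axis 0.84 [ 0.0026 -0.0023] 0.054
top needle_tip 0.89 [0.0855 0.0006] 0.186
top round_tab 0.35 [0.0723 0.0352] 0.159
top rock_axis 0.97 [-0.0013 -0.0008] 0.055
clock 25.3167 tcp mount [-0.0437 -0.0575  0.1279] F [ 0.83  0.53 -0.27] tool x [-0.015  0.003 -1.   ]
scene o min at -0.0015 centroid -0.0008 83.0 128.0
top o min at -0.001 centroid -0.0012 73.0 113.0
```

View pics/n_o.png

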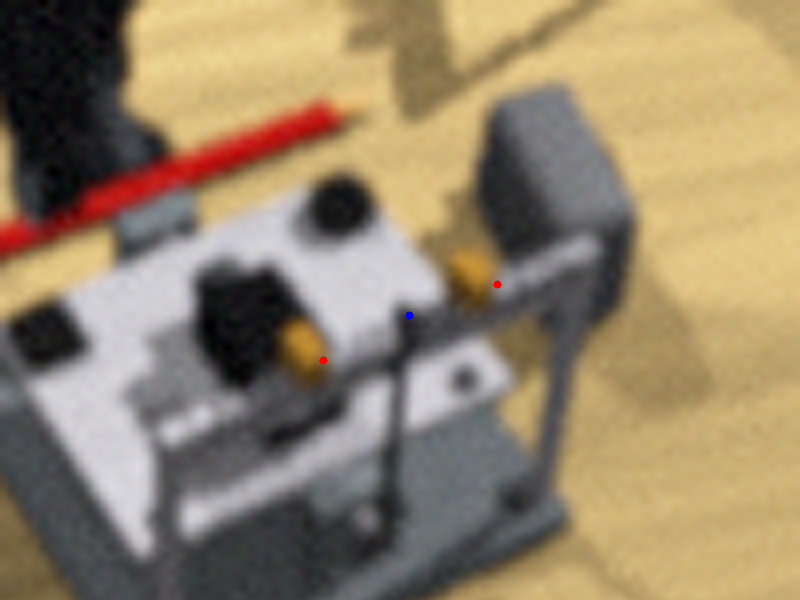

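In the top view the ball stood at about 31 mm during the round hold, so that one was good too. The plate is level, nothing is touching it, and the bench is unchanged. Handing in.

```bash
python3 -c "
from h import *
print(state()['joint_vel'],state()['ft_force'])
print(sign_off())"
```

```text
[-0.00207222 -0.00289296 -0.00501517  0.00064217  0.00217182 -0.00130401] [ 0.82902807  0.52689937 -0.27160714]
the job is handed in; nothing more can be done
None
```

I pressed both pads of the grey mount with the shut fingertips, round pad first, and brought the needle to the tab each time. After each release the plate sprang back level. I handed the job in at about 25 s with no other mount or tool touched.

- **Round pad:** I measured the tab at about +32.3 mm. The needle stood at about +31 to +34 mm, and I held it there without moving for about 1.7 s. It never went past the tab. During an earlier hold the arm crept up by 0.9 mm, so I pressed down again and repeated the hold.
- **Square pad:** I measured the tab at about −30.5 mm. The needle stood at about −30 mm, held without moving for about 2.1 s.
- **Last checks:** The needle read within 2 mm of the middle, the finger was about 60 mm clear of the plate, and the scene view showed the mount where it had been.
- **Disagreements:** The needle readings differed by a few millimetres.
  - Round pad: one line fit in the top view read 28 mm, about 5 mm lower than the other readings and just under the tab's 5 mm tolerance. The ball's own position in that picture gave about 31 mm.
  - Square pad: single readings ran from −26 to −32 mm, all inside the tab's tolerance.

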